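# Coasters into the tea chest, right side up

### The job

Clear the coasters off the tea trolley: first lift the lid of the little wooden chest right back until it rests on its stop, and leave it open. Any coaster lying with its ribbed mint side down is then turned over by pushing it up against the low upright gallery board until it stands there and tips over, and all the coasters are laid flat in one pile in the chest, mint side up. Do not shove or knock over the sugar pot.

Things in the scene. Friction and masses are not known exactly. Their poses are not given: they have to be found in the camera images.
- coaster1_mid (a point): Centre of a rectangular coaster, 100 (its x) x 60 (its y) x 12 mm thick, about 80 g, of wood, all four alike; one face is plain flat wood, the other has a raised wooden border round a ribbed mint silicone inlay. The z axis points out of the ribbed mint face: z up means right side up, z down means it lies face down. May be absent.
- coaster2_mid (a point): Centre of a rectangular coaster, 100 (its x) x 60 (its y) x 12 mm thick, about 80 g, of wood, all four alike; one face is plain flat wood, the other has a raised wooden border round a ribbed mint silicone inlay. The z axis points out of the ribbed mint face: z up means right side up, z down means it lies face down. May be absent.
- coaster3_mid (a point): Centre of a rectangular coaster, 100 (its x) x 60 (its y) x 12 mm thick, about 80 g, of wood, all four alike; one face is plain flat wood, the other has a raised wooden border round a ribbed mint silicone inlay. The z axis points out of the ribbed mint face: z up means right side up, z down means it lies face down.
- coaster4_mid (a point): Centre of a rectangular coaster, 100 (its x) x 60 (its y) x 12 mm thick, about 80 g, of wood, all four alike; one face is plain flat wood, the other has a raised wooden border round a ribbed mint silicone inlay. The z axis points out of the ribbed mint face: z up means right side up, z down means it lies face down.
- chest: Fixed open-topped light wood chest; origin at the centre of its underside. Outside 144 (x) x 146 (y) x 62 mm high, walls and floor 8 mm, so the inside is 128 x 130 x 54 mm deep. Its -x side is the front (towards the robot); the lid is hinged on its +x rim.
- chest_lid_hinge (a point): Middle of the lid's hinge line, on the chest's far (+x) rim, at the height of the rim; its axes turn with the lid and equal the chest's when the lid is shut; the hinge axis is y.
- chest_lid_handle (a point): Grip point on the lid's steel knob (head 28 mm across and 16 mm tall, on a 12 mm stem): 35 mm above the lid's upper face; the top of the knob is 8 mm beyond this point. The knob stands 114 mm from the hinge line, 30 mm from the lid's free edge. Axes as the hinge point's.
- chest_lid (a joint): Angle of the 144 x 146 x 8 mm, 150 g lid: 0 shut, pi/2 upright, 1.9 resting on its stop, leaning back. The hinge is stiff (about 0.16 N m) so the lid stays wherever it is left.
- gallery: Fixed low upright plywood board: 12 mm thick (x 0 to 12 mm), 200 mm long (y), 65 mm high; origin at the foot of its face towards the robot, -x points out of that face, clear for 130 mm. Two 30 mm high feet behind it. A coaster held by its long sides turns freely between the fingertips when its far end is brought down on the board's top edge; let go, it leans there without sliding.
- sugar_pot: White porcelain sugar pot, 88 mm across, 92 mm tall; origin under its centre. Leave alone.

How it is judged (in metres and radians):
On the way, in this order (a step that is already met when the one before it is completed fails the run):
1. the chest's lid is lifted back onto its stop (value of joint chest_lid above 1.8 rad), for 0.2 s.
2. a face-down coaster is stood up against the gallery board (touching it, tilted 40 degrees or more) (((contact force between coaster1 and gallery above 0.03 N and angle between coaster1_mid's own z axis and vertical between 0.7 and 2.44 rad) or (contact force between coaster2 and gallery above 0.03 N and angle between coaster2_mid's own z axis and vertical between 0.7 and 2.44 rad))), for 0.1 s.
At the end, for the whole second after the job is handed in: Every coaster present lies in the chest (its centre within the inner walls and below the rim), mint side up and level within 0.2 rad; the lid is open on its stop (above 1.8 rad) (value of joint chest_lid above 1.8 rad and x of coaster1_mid in the frame of chest between -0.035 and 0.035 m and y of coaster1_mid in the frame of chest between -0.045 and 0.045 m and z of coaster1_mid in the frame of chest between 0.005 and 0.062 m and angle between each of coaster1_mid, coaster2_mid, coaster3_mid, coaster4_mid's own z axis and vertical below 0.2 rad and x of coaster2_mid in the frame of chest between -0.035 and 0.035 m and y of coaster2_mid in the frame of chest between -0.045 and 0.045 m and z of coaster2_mid in the frame of chest between 0.005 and 0.062 m and x of coaster3_mid in the frame of chest between -0.035 and 0.035 m and y of coaster3_mid in the frame of chest between -0.045 and 0.045 m and z of coaster3_mid in the frame of chest between 0.005 and 0.062 m and x of coaster4_mid in the frame of chest between -0.035 and 0.035 m and y of coaster4_mid in the frame of chest between -0.045 and 0.045 m and z of coaster4_mid in the frame of chest between 0.005 and 0.062 m); the robot touches nothing.
It fails at once if the sugar pot is shoved more than 6 cm or tipped over (distance of sugar_pot from where it was at the start of the episode above 0.06 m or angle between sugar_pot's own z axis and vertical above 0.5 rad).
Of coaster1, coaster2 only 1 to 2 are there at a start; the rules pass over those that are not, and their reading is None.
At some moment in a run one of coaster1, coaster2, coaster3, coaster4 may be knocked a few centimetres aside while the robot is not near it.
Once in a run the grip may slacken for a moment while it holds something.
It also fails if it takes over 210 s, if anything falls off the work surface, if the arm or the gripper's body presses on something with over 40 N, if the wrist force passes 120 N, or if a joint passes its speed limit or range.

### The arm

A 6-joint arm with a two-finger parallel gripper is mounted at the origin on the work surface. World frame = base frame: x ahead of the robot, y to its left, z up, the work surface at z = 0. Lengths are in m, angles in degrees, forces in N, time in s.
With the tool pointing down it reaches from about 0.25 to 0.775 m from the base axis. Payload 4 kg.
Tool frame: the origin (TCP) lies midway between the tips of the shut fingers; the grasp point (between the pads) lies 19 mm behind it (manip.grasp_offset is the distance from the TCP to the grasp point, in m); z points along the fingers, y is the line along which they close (so a half turn about z gives the same grasp; the last joint's range is limited). The gripper opens to 85 mm and grips with 20 to 120 N. Pads are 22 mm wide; open, the fingers measure 114 mm over their backs; the gripper's body (76 mm by 85 mm) begins 54 mm behind the grasp point. The pads swing forward as they close: fully open they stand 13 mm farther back than shut.
Start: joints at [-83.085, 4.996, 78.535, -0, 96.463, -5.907], TCP at [0.122, -0.536, 0.199] pointing down, gripper open.
Joint ranges: [-177.83, 177.83], [-43.37, 116.18], [15.69, 146.23], [-61.86, 241.86], [9.47, 152.12], [-147.06, 147.06]. Speed limits (degrees/s): [159.86, 159.86, 180, 180, 180, 180].

### API

Orientations are given as [roll, pitch, yaw] about the fixed x, y, z axes, in that order (R = Rz(yaw) Ry(pitch) Rx(roll)).
In Python, from rig import readout, cams, ticket, manip gives the robot as it stands.
- The arm moves only by the tool apply_moves, never from a script. Its arguments are lists of equal length, an entry for each row: "gripper": the gripper's target within -1 to 1 (fully open at 1, half-way at 0, shut at -1); "linear": the shift along the tool's x, y, z normalised to -1 to 1, where 1 is 200 mm, a list of three; "dr": the turn, a rotation vector about the tool's x, y, z normalised to -1 to 1, where 1 is 2 rad, a list of three. A call has exactly 10 rows; each row is the pose to reach, as a shift and turn from the pose commanded when the call began, along the tool's axes at that moment; what a row does not reach only later rows make up. A row lasts 1/12 s, in which the tool goes at most 41.7 mm and 7.16 degrees, less where a joint would pass 70% of its speed; a pose out of reach is approached as far as the arm can. A call with a number of a shift or a turn outside -1 to 1 is refused whole. A call with a gripper value outside its range is refused whole. The fingers move at their own pace and stop on an object; the grip force is fixed at half the most. Time passes only in rows, so rows that repeat a pose let the fingers close, or fill a call up. It gives the time, the measured TCP pose, the force, the opening and the grip force at its end, in the units of the state.
- readout.read_state(): the state, without advancing time (a new reading comes with each control period).
- cams.camera(name): name is "side" or "top" or "wrist"; returns a dict with "frame" (420x560x3 uint8, blue, green, red), "camera_matrix" (3x3 intrinsics, pixels), "world_from_camera" (4x4, takes a point from camera to world coordinates). Camera axes: x right, y down, z forward; pixel columns grow to the right and rows downward; lengths in m; the calibration is good to about 2 mm. The wrist camera is an equidistant fisheye: a pixel r from the principal point sees the ray r / f radians off the axis. A picture is of the moment at which its call begins. There is no depth.
- ticket.close_job(): hands the job in; it is judged then, once.
The state is a dict: "clock": time; "joint_positions": joint angles; "joint_vel": joint speeds; "effort": joint torques, N m; "position": TCP position; "eef_rot": TCP orientation; "force": force on the tool from outside, world axes, zero at the start; "wrist_torque": the same for the moment, N m; "opening": finger opening in m; "finger_force": force on a finger pad.
Only numpy, scipy, OpenCV 4.12 (cv2) and the standard library are available. Lean on these libraries where they do the work, as an engineer would, in place of code of your own. Each camera call takes 0.05 s, during which the arm holds its last target. There are 200 camera calls.

## Working session

There is one attempt and no reset: what is moved stays moved. The work goes in short steps, Python scripts to look and compute and a tool call to move; the robot and the scene stay as the last step left them, time stands still between calls to the robot, and variables do not carry over. Pictures are saved under pics/ and viewed, at most 14 in all, crops included, and the job is handed in when it is done.

Besides the shell and the picture viewer there is one more tool, called after "Request:" as name(argument=value, ...) on one line, values as JSON. apply_moves: Moves the arm, as the interface text tells. Scaled input: -1 to 1 covers 200 mm each way for a shift and 2 rad each way for a turn. Its arguments: {"type":"object","properties":{"gripper":{"type":"array","items":{"type":"number"}},"linear":{"type":"array","items":{"type":"array","items":{"type":"number"}}},"dr":{"type":"array","items":{"type":"array","items":{"type":"number"}}}},"required":["gripper","linear","dr"]}

```bash
ls; mkdir -p pics; cat > h.py <<'E'
import numpy as np,cv2,json
from rig import readout,cams,ticket,manip
from scipy.spatial.transform import Rotation as R
def snap(n,fn=None):
    c=cams.camera(n)
    if fn: cv2.imwrite('pics/'+fn,c['frame'])
    return c
def ray(c,u,v,fish=False):
    K=np.array(c['camera_matrix']);T=np.array(c['world_from_camera'])
    x=(u-K[0,2])/K[0,0];y=(v-K[1,2])/K[1,1]
    if fish:
        r=np.hypot(x,y);d=np.array([np.sin(r)*x/max(r,1e-9),np.sin(r)*y/max(r,1e-9),np.cos(r)])
    else: d=np.array([x,y,1.])
    return T[:3,3],T[:3,:3]@d
def onz(c,u,v,z,fish=False):
    o,d=ray(c,u,v,fish);return o+d*(z-o[2])/d[2]
def proj(c,p,fish=False):
    K=np.array(c['camera_matrix']);T=np.array(c['world_from_camera'])
    q=T[:3,:3].T@(np.array(p)-T[:3,3])
    if fish:
        r=np.hypot(q[0],q[1]);a=np.arctan2(r,q[2]);x,y=q[:2]/max(r,1e-9)*a
    else:x,y=q[:2]/q[2]
    return np.array([K[0,0]*x+K[0,2],K[1,1]*y+K[1,2]])
def pose():
    s=readout.read_state();return np.array(s['position']),R.from_euler('xyz',s['eef_rot'],degrees=True),s
def move(p,rpy):
    "normalised shift and turn from present measured pose to target"
    P,r,s=pose();t=R.from_euler('xyz',rpy,degrees=True)
    print('lin',np.round(r.inv().apply(np.array(p)-P)/.2,4),'dr',np.round((r.inv()*t).as_rotvec()/2,4))
E
python3 - <<'E'
from h import *
for n in ['side','top','wrist']:
    c=snap(n,n+'0.png'); print(n,np.round(c['camera_matrix'],1).tolist(),np.round(c['world_from_camera'],3).tolist())
print(pose()[2], manip.grasp_offset)
E
```

```text
pics
side [[516.1, 0.0, 283.3], [0.0, 516.1, 207.7], [0.0, 0.0, 1.0]] [[-0.705, -0.547, 0.451, -0.035], [-0.709, 0.529, -0.467, 0.679], [0.017, -0.649, -0.761, 1.143], [0.0, 0.0, 0.0, 1.0]]
top [[409.8, 0.0, 280.9], [0.0, 409.8, 210.2], [0.0, 0.0, 1.0]] [[0.009, -0.994, 0.11, 0.483], [-1.0, -0.009, -0.002, 0.01], [0.003, -0.11, -0.994, 1.03], [0.0, 0.0, 0.0, 1.0]]
wrist [[325.2, 0.0, 281.8], [0.0, 325.2, 209.8], [0.0, 0.0, 1.0]] [[0.221, -0.928, -0.301, 0.2], [-0.975, -0.211, -0.066, -0.52], [-0.003, 0.308, -0.951, 0.373], [0.0, 0.0, 0.0, 1.0]]
{'clock': 0.15, 'joint_positions': array([-8.30841853e+01,  5.03127051e+00,  7.86060997e+01,  1.32999646e-03,
        9.64634823e+01, -5.90796533e+00]), 'joint_vel': array([-0.00103645, -0.09305067, -0.33007881, -0.01422288, -0.00063341,
        0.018742  ]), 'effort': array([ 1.10767232e-03, -3.52373171e+01, -3.13679087e+01, -2.08224237e-04,
        8.03505129e-03, -2.44331881e-05]), 'position': array([ 0.12201644, -0.53583559,  0.19777903]), 'eef_rot': array([-1.79899819e+02, -1.16956150e-02,  1.28239184e+01]), 'force': array([0.40920109, 0.59852206, 0.29746286]), 'wrist_torque': array([ 0.02691799, -0.01424653,  0.05087846]), 'finger_force': 0.0, 'opening': 0.08543824137467786} 0.0187
```

View pics/top0.png

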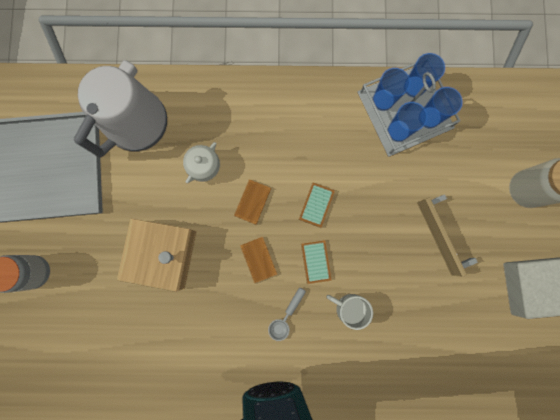

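View pics/side0.png

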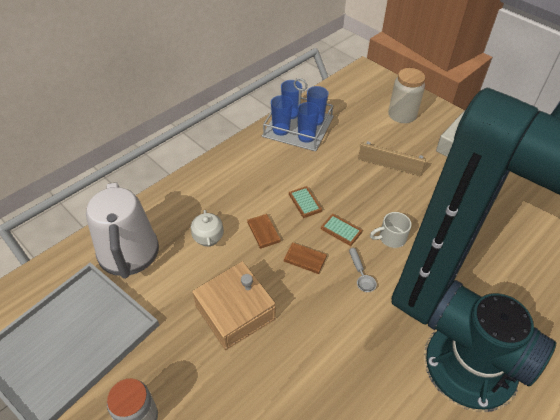

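The top view shows two face-down coasters at (254,201) and (259,260), and two mint-up coasters at (318,205) and (316,262). The lid corners are about (133,221), (193,231), (181,290) and (119,279), with the knob at (166,258). The pot is at (201,163) and the gallery runs from (420,200) to (465,275), with its feet on the right.

```bash
cat >> h.py <<'E'
def coasters(c,z=.012,fish=False,roi=None,vis=None,amin=250):
    f=c['frame'];hsv=cv2.cvtColor(f,cv2.COLOR_BGR2HSV)
    wood=cv2.inRange(hsv,(3,130,60),(13,255,190));mint=cv2.inRange(hsv,(65,40,80),(95,255,255))
    m=cv2.morphologyEx(wood|mint,cv2.MORPH_CLOSE,np.ones((3,3)));m=cv2.morphologyEx(m,cv2.MORPH_OPEN,np.ones((3,3)))
    out=[]
    for k in cv2.findContours(m,cv2.RETR_EXTERNAL,cv2.CHAIN_APPROX_NONE)[0]:
        a=cv2.contourArea(k)
        if a<amin: continue
        p=np.array([onz(c,u+0.,v+0.,z,fish)[:2] for u,v in k[:,0]])
        (x,y),(w,h),an=cv2.minAreaRect(p.astype(np.float32)*1000)
        if w<h: w,h,an=h,w,an+90
        mk=np.zeros_like(m);cv2.drawContours(mk,[k],-1,255,-1)
        out.append(dict(px=np.round(k[:,0].mean(0)).tolist(),c=(round(x,1),round(y,1)),wh=(round(w,1),round(h,1)),yaw=round((an+90)%180-90,1),mint=round(cv2.countNonZero(mk&mint)/a,2)))
    return out
E
python3 - <<'E'
from h import *
c=snap('top')
for o in coasters(c): print(o)
s=snap('side')
for o in coasters(s): print('side',o)
print('lid',[np.round(onz(c,u,v,.070),3)[:2].tolist() for u,v in [(133,221),(193,231),(181,290),(119,279)]])
print('knob',onz(c,166,258,.113),onz(s,247,281,.113))
print('gal',[np.round(onz(c,u,v,.065),3)[:2].tolist() for u,v in [(420,200),(465,275)]])
print('pot',onz(c,201,163,.06))
f=c['frame'];a=cv2.resize(f[170:310,100:250],None,fx=3,fy=3,interpolation=cv2.INTER_CUBIC);b=cv2.resize(f[180:290,390:500],(360,420),interpolation=cv2.INTER_CUBIC)
b=cv2.resize(f[170:310,400:516],None,fx=3,fy=3,interpolation=cv2.INTER_CUBIC)
cv2.imwrite('pics/zoom.png',np.hstack([a,b]))
E
```

```text
{'px': [7.0, 273.0], 'c': (435.0, 673.2), 'wh': (81.2, 44.0), 'yaw': 4.8, 'mint': 0.0}
{'px': [316.0, 262.0], 'c': (468.8, -79.8), 'wh': (86.2, 45.7), 'yaw': 8.3, 'mint': 1.08}
{'px': [316.0, 204.0], 'c': (611.6, -81.3), 'wh': (85.6, 45.3), 'yaw': -20.3, 'mint': 1.08}
side {'px': [126.0, 397.0], 'c': (489.9, 613.9), 'wh': (82.4, 78.7), 'yaw': 45.5, 'mint': 0.0}
side {'px': [458.0, 315.0], 'c': (89.0, -82.8), 'wh': (69.4, 43.6), 'yaw': 0.9, 'mint': 1.04}
side {'px': [305.0, 258.0], 'c': (473.1, 66.6), 'wh': (100.2, 66.0), 'yaw': 22.0, 'mint': 0.0}
side {'px': [341.0, 229.0], 'c': (469.0, -75.7), 'wh': (100.4, 66.5), 'yaw': 8.7, 'mint': 0.6}
side {'px': [264.0, 231.0], 'c': (615.6, 83.3), 'wh': (104.4, 62.1), 'yaw': -22.2, 'mint': 0.0}
side {'px': [305.0, 202.0], 'c': (610.0, -77.0), 'wh': (105.7, 63.9), 'yaw': -20.0, 'mint': 0.61}
side {'px': [544.0, 143.0], 'c': (243.2, -832.2), 'wh': (125.9, 116.2), 'yaw': 10.1, 'mint': 0.94}
side {'px': [495.0, 118.0], 'c': (415.2, -818.0), 'wh': (177.0, 141.6), 'yaw': 8.9, 'mint': 0.86}
side {'px': [436.0, 44.0], 'c': (854.2, -1094.1), 'wh': (805.6, 419.6), 'yaw': -65.7, 'mint': 0.0}
lid [[0.561, 0.355], [0.539, 0.213], [0.402, 0.237], [0.426, 0.381]]
knob [0.47552384 0.26214687 0.113     ] [0.47531494 0.26657534 0.113     ]
gal [[0.617, -0.323], [0.442, -0.423]]
pot [0.70331578 0.20139446 0.06      ]
```

View pics/zoom.png

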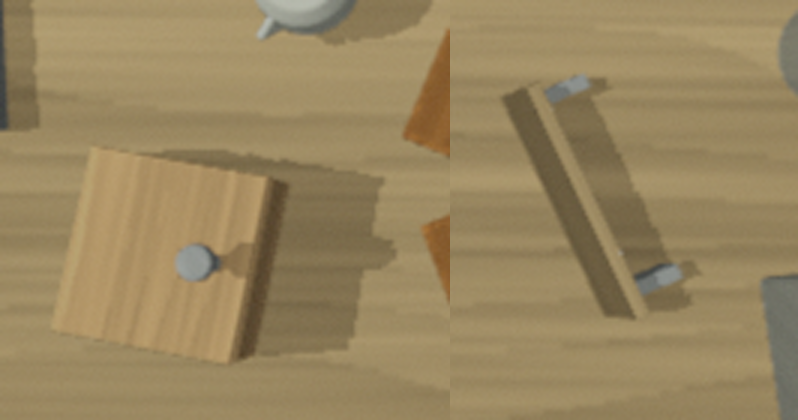

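The zoom gives sharper corners for the lid's upper face. In the gallery crop the light strip is its top edge, and the dark face towards the robot lies to its left. I recompute both from these.

```bash
python3 - <<'E'
from h import *
c=snap('top')
P=lambda u,v,z:onz(c,u,v,z)[:2]
z=lambda x,y:(100+x/3,170+y/3)
BL,FL,FR,BR=[P(*z(*q),.070) for q in [(92,147),(268,178),(232,362),(53,328)]]
ctr=(BL+FL+FR+BR)/4; ax=((BL+BR)-(FL+FR));yaw=np.degrees(np.arctan2(ax[1],ax[0]))
print('lid',ctr,np.linalg.norm(ax)/2,np.linalg.norm(BL-BR),'yaw',yaw)
e=ax/np.linalg.norm(ax);print('hinge',ctr+.072*e,'knob pred',ctr-.042*e,'seen',P(*z(197,262),.121))
g=lambda x,y:(400+(x-450)/3,170+y/3)
a,b=P(*g(529,88),.065),P(*g(634,318),.065);print('gal',a,b,np.linalg.norm(a-b),(a+b)/2,'x dir',np.degrees(np.arctan2((b-a)[1],(b-a)[0]))+90)
E
```

```text
lid [0.48341    0.30275172] 0.14067493507897788 0.1420976719766495 yaw 80.24314974279856
hinge [0.49561164 0.3737103 ] knob pred [0.47629237 0.26135922] seen [0.47704078 0.26073938]
gal [ 0.61917654 -0.33813349] [ 0.43946259 -0.41436884] 0.19521509664256606 [ 0.52931956 -0.37625117] x dir -67.01315504095643
```

```bash
python3 - <<'E'
from h import *
move([.477,.261,.2],[180,0,80.2])
E
```

```text
lin [ 2.6153 -3.4922 -0.0058] dr [-3.00e-04 -2.00e-04 -5.88e-01]
```

Request:
apply_moves(gripper=[1,1,1,1,1,1,1,1,1,1], linear=[[0.95,-0.95,0],[0.95,-0.95,0],[0.95,-0.95,0],[0.95,-0.95,0],[0.95,-0.95,0],[0.95,-0.95,0],[0.95,-0.95,0],[0.95,-0.95,0],[0.95,-0.95,0],[0.95,-0.95,0]], dr=[[0,0,0],[0,0,0],[0,0,0],[0,0,0],[0,0,0],[0,0,0],[0,0,0],[0,0,0],[0,0,0],[0,0,0]])

```text
clock: 1.13
position: [0.2649, -0.3095, 0.1988]
eef_rot: [180.0, 0.0, 12.8]
force: [0.8, -0.4, 0.1]
opening: 0.0856
finger_force: 0.0
```

Request:
apply_moves(gripper=[1,1,1,1,1,1,1,1,1,1], linear=[[0.83,-1,0],[0.83,-1,0],[0.83,-1,0],[0.83,-1,0],[0.83,-1,0],[0.83,-1,0],[0.83,-1,0],[0.83,-1,0],[0.83,-1,0],[0.83,-1,0]], dr=[[0,0,0],[0,0,0],[0,0,0],[0,0,0],[0,0,0],[0,0,0],[0,0,0],[0,0,0],[0,0,0],[0,0,0]])

```text
clock: 1.97
position: [0.3824, -0.0786, 0.1985]
eef_rot: [180.0, 0.1, 12.7]
force: [-0.5, -0.9, -0.0]
opening: 0.0854
finger_force: 0.0
```

Request:
apply_moves(gripper=[1,1,1,1,1,1,1,1,1,1], linear=[[0.83,-1,0],[0.83,-1,0],[0.83,-1,0],[0.83,-1,0],[0.83,-1,0],[0.83,-1,0],[0.83,-1,0],[0.83,-1,0],[0.83,-1,0],[0.83,-1,0]], dr=[[0,0,-0.58],[0,0,-0.58],[0,0,-0.58],[0,0,-0.58],[0,0,-0.58],[0,0,-0.58],[0,0,-0.58],[0,0,-0.58],[0,0,-0.58],[0,0,-0.58]])

```text
clock: 2.8
position: [0.501, 0.1527, 0.1982]
eef_rot: [-180.0, 0.1, 79.4]
force: [-0.8, 0.6, 1.4]
opening: 0.0854
finger_force: 0.0
```

```bash
python3 - <<'E'
from h import *
move([.477,.261,.2],[180,0,80.2])
c=snap('wrist','w1.png'); print(proj(c,[.477,.261,.113],True)); P,r,s=pose();print(P,s['eef_rot'],s['clock'])
E
```

```text
lin [ 0.51   -0.2175 -0.0094] dr [-0.0003  0.0005 -0.0072]
[225.54784589  79.28152007]
[0.50089742 0.15253392 0.19827695] [-1.79972469e+02  5.63431393e-02  7.92620037e+01] 2.85
```

View pics/w1.png

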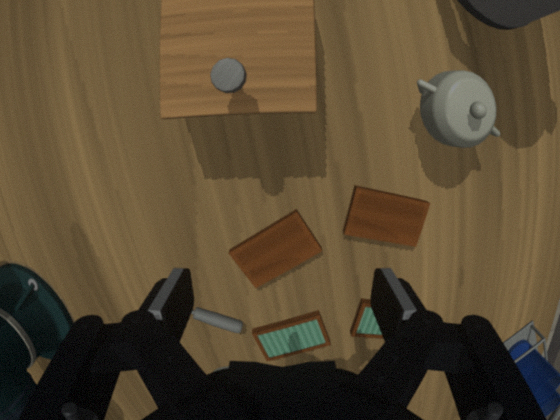

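The wrist view shows the knob top at about (228,75), within 5 px of the prediction. The chest edges are square to the tool.

```bash
python3 - <<'E'
from h import *
c=snap('wrist');k=onz(c,228,75,.121,True);print(k)
k=(k[:2]+np.array([.477,.261]))/2;print(k)
move([*k,.18],[180,0,80]);move([*k,.098],[180,0,80])
for t in (0,10,20,30,40,50,60,70,80,90,100,109):
    a=np.radians(t);print(t,np.round((-.114*np.cos(a)+.043*np.sin(a)+.114)/.2,3),np.round((.114*np.sin(a)+.043*np.cos(a)-.043)/.2,3))
E
```

```text
[0.48089559 0.2628106  0.121     ]
[0.47894779 0.2619053 ]
lin [ 0.5159 -0.2111  0.0916] dr [-0.0002  0.0004 -0.0082]
lin [ 0.5162 -0.2109  0.5016] dr [-0.0002  0.0004 -0.0082]
0 0.0 0.0
10 0.046 0.096
20 0.108 0.182
30 0.184 0.256
40 0.272 0.316
50 0.368 0.36
60 0.471 0.386
70 0.577 0.394
80 0.683 0.384
90 0.785 0.355
100 0.881 0.309
109 0.959 0.254
```

Request:
apply_moves(gripper=[1,1,1,1,1,1,1,1,1,1], linear=[[0.2,-0.1,0],[0.4,-0.2,0],[0.516,-0.211,0],[0.516,-0.211,0],[0.516,-0.211,0.2],[0.516,-0.211,0.3],[0.516,-0.211,0.4],[0.516,-0.211,0.515],[0.516,-0.211,0.515],[0.516,-0.211,0.515]], dr=[[0,0,-0.008],[0,0,-0.008],[0,0,-0.008],[0,0,-0.008],[0,0,-0.008],[0,0,-0.008],[0,0,-0.008],[0,0,-0.008],[0,0,-0.008],[0,0,-0.008]])

```text
clock: 3.73
position: [0.4775, 0.2621, 0.0944]
eef_rot: [-179.8, 0.1, 80.0]
force: [0.2, -0.1, -0.1]
opening: 0.0854
finger_force: 0.0
```

Request:
apply_moves(gripper=[-1,-1,-1,-1,-1,-1,-1,-1,-1,-1], linear=[[0,0,0],[0,0,0],[0,0,0],[0,0,0],[0,0,0],[0,0,0],[0,0,0],[0,0,0],[0,0,0],[0,0,0]], dr=[[0,0,0],[0,0,0],[0,0,0],[0,0,0],[0,0,0],[0,0,0],[0,0,0],[0,0,0],[0,0,0],[0,0,0]])

```text
clock: 4.57
position: [0.4778, 0.2641, 0.0956]
eef_rot: [-180.0, 0.0, 80.2]
force: [-0.0, -0.3, -0.2]
opening: 0.0001
finger_force: 0.0
```

```bash
python3 - <<'E'
from h import *
s=snap('side');t=snap('top');w=snap('wrist')
print(proj(s,pose()[0]),proj(w,[.478,.264,.095],True))
a=cv2.resize(s['frame'][220:360,170:310],(420,420));b=w['frame'][:,90:470]
cv2.imwrite('pics/k.png',np.hstack([a,b]))
E
```

```text
[247.35503242 283.70656775] [280.66558654 243.43273222]
```

View pics/k.png

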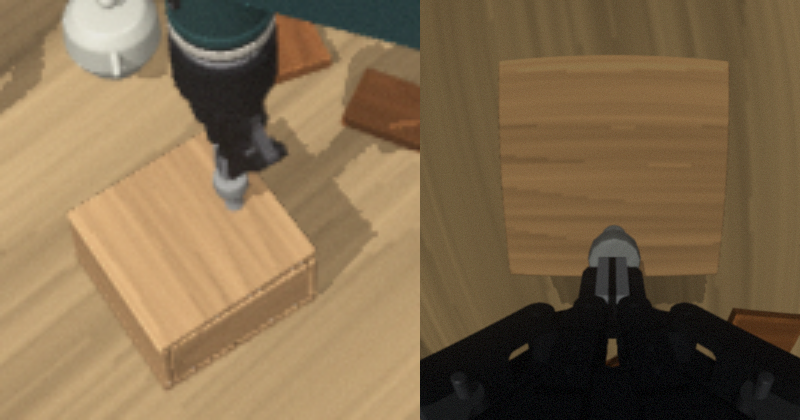

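The shut fingers appear to be beside or above the knob, not around it. I back off upward and look again.

Request:
apply_moves(gripper=[-1,-1,-1,-1,1,1,1,1,1,1], linear=[[0,0,-0.1],[0,0,-0.2],[0,0,-0.35],[0,0,-0.35],[0,0,-0.35],[0,0,-0.35],[0,0,-0.35],[0,0,-0.35],[0,0,-0.35],[0,0,-0.35]], dr=[[0,0,0],[0,0,0],[0,0,0],[0,0,0],[0,0,0],[0,0,0],[0,0,0],[0,0,0],[0,0,0],[0,0,0]])

```text
clock: 5.55
position: [0.4774, 0.2639, 0.1646]
eef_rot: [-179.9, 0.1, 80.2]
force: [-0.7, 0.2, 0.6]
opening: 0.0723
finger_force: 0.0
```

```bash
python3 - <<'E'
from h import *
w=snap('wrist');s=snap('side');P,r,st=pose();print(P,st['opening'])
T=np.array(w['world_from_camera']);print(np.round(r.inv().apply(T[:3,3]-P),4))
tcp=proj(w,P,True);f=w['frame'].copy()
for p in ([.478,.262,.113],):
    q=proj(w,p,True);print(q);cv2.circle(f,tuple(int(x) for x in q),3,(0,0,255),-1)
cv2.circle(f,tuple(int(x) for x in tcp),3,(0,255,0),-1)
a=cv2.resize(s['frame'][200:340,170:310],(420,420));cv2.imwrite('pics/k2.png',np.hstack([a,f[:,90:470]]))
E
```

```text
[0.47762117 0.26401697 0.16514515] 0.08458238719422176
[ 0.0781  0.0008 -0.1752]
[281.87092701 217.52170785]
```

View pics/k2.png

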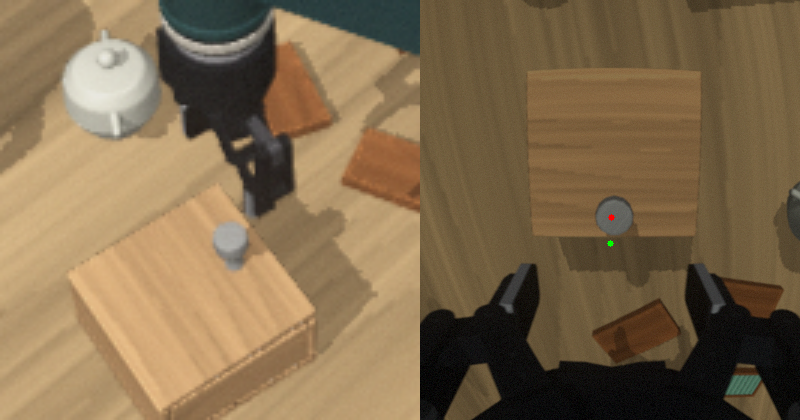

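The camera positions agree on the knob, and in the side view the shut tips seemed to sit above it, so the tips may be higher than the reported TCP. I try lower, to a reported z of 0.076, which still clears the lid at 0.070.

Request:
apply_moves(gripper=[1,1,1,1,1,1,1,1,1,1], linear=[[0,0,0.1],[0,0,0.2],[0,0,0.3],[0,0,0.36],[0,0,0.4],[0,0,0.44],[0,0,0.44],[0,0,0.44],[0,0,0.44],[0,0,0.44]], dr=[[0,0,0],[0,0,0],[0,0,0],[0,0,0],[0,0,0],[0,0,0],[0,0,0],[0,0,0],[0,0,0],[0,0,0]])

```text
clock: 6.48
position: [0.4787, 0.2644, 0.079]
eef_rot: [179.9, -0.1, 80.2]
force: [1.1, -0.1, -0.9]
opening: 0.0854
finger_force: 0.0
```

Request:
apply_moves(gripper=[-1,-1,-1,-1,-1,-1,-1,-1,-1,-1], linear=[[0,0,0],[0,0,0],[0,0,0],[0,0,0],[0,0,0],[0,0,0],[0,0,0],[0,0,0],[0,0,0],[0,0,0]], dr=[[0,0,0],[0,0,0],[0,0,0],[0,0,0],[0,0,0],[0,0,0],[0,0,0],[0,0,0],[0,0,0],[0,0,0]])

```text
clock: 7.32
position: [0.4788, 0.2638, 0.078]
eef_rot: [179.9, 0.0, 80.2]
force: [5.2, -1.3, -0.1]
opening: 0.0248
finger_force: 58.9
```

```bash
python3 - <<'E'
from h import *
w=snap('wrist');s=snap('side');P,r,st=pose();print(P,st['opening'])
a=cv2.resize(s['frame'][200:340,170:310],(420,420));cv2.imwrite('pics/k3.png',np.hstack([a,w['frame'][:,90:470]]))
E
```

```text
[0.47879733 0.26381197 0.07803852] 0.024686663080370475
```

View pics/k3.png

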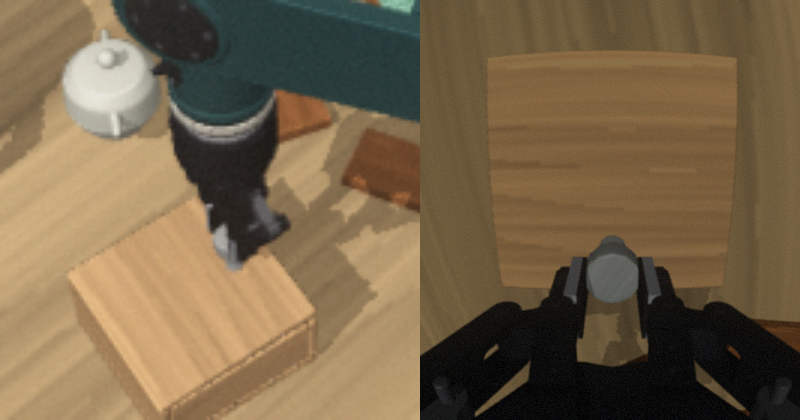

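Gripped: opening 24.7 mm at 59 N, and the wrist view shows the knob head between the pads at about (285,275). Now I swing the lid on its arc.

Request:
apply_moves(gripper=[-1,-1,-1,-1,-1,-1,-1,-1,-1,-1], linear=[[0.021,0,-0.049],[0.046,0,-0.096],[0.075,0,-0.141],[0.108,0,-0.182],[0.145,0,-0.221],[0.184,0,-0.256],[0.226,0,-0.288],[0.272,0,-0.316],[0.319,0,-0.34],[0.368,0,-0.36]], dr=[[0,0,0],[0,0,0],[0,0,0],[0,0,0],[0,0,0],[0,0,0],[0,0,0],[0,0,0],[0,0,0],[0,0,0]])

```text
clock: 8.25
position: [0.4909, 0.3358, 0.1439]
eef_rot: [-179.9, 0.3, 80.2]
force: [11.6, -0.2, -18.0]
opening: 0.0245
finger_force: 60.1
```

Request:
apply_moves(gripper=[-1,-1,-1,-1,-1,-1,-1,-1,-1,-1], linear=[[0.051,0,-0.014],[0.103,0,-0.026],[0.156,0,-0.032],[0.209,0,-0.034],[0.262,0,-0.031],[0.315,0,-0.024],[0.366,0,-0.012],[0.417,0,0.005],[0.466,0,0.026],[0.49,0,0.038]], dr=[[0,0,0],[0,0,0],[0,0,0],[0,0,0],[0,0,0],[0,0,0],[0,0,0],[0,0,0],[0,0,0],[0,0,0]])

```text
clock: 9.08
position: [0.5074, 0.4306, 0.1389]
eef_rot: [-179.9, 0.5, 80.1]
force: [6.0, -6.2, -2.5]
opening: 0.0246
finger_force: 63.1
```

```bash
python3 - <<'E'
from h import *
w=snap('wrist');s=snap('side');P,r,st=pose();print(P,st['opening'],st['force'])
a=cv2.resize(s['frame'][160:340,150:330],(420,420));cv2.imwrite('pics/k4.png',np.hstack([a,w['frame'][:,90:470]]))
E
```

```text
[0.50748369 0.43095043 0.1388226 ] 0.024309555011234715 [ 5.78449796 -4.18510304 -3.54120719]
```

View pics/k4.png

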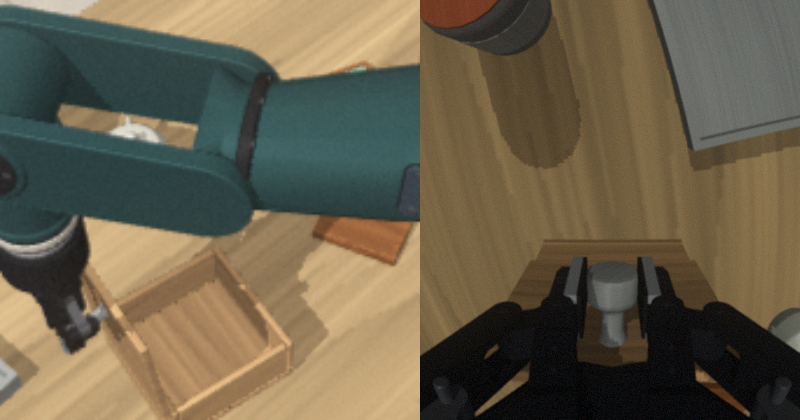

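Lid is at about 98 degrees, past upright. I continue the arc to the stop.

Request:
apply_moves(gripper=[-1,-1,-1,-1,-1,-1,-1,-1,-1,-1], linear=[[0.023,0,0.013],[0.045,0,0.027],[0.066,0,0.042],[0.087,0,0.057],[0.1,0,0.067],[0.11,0,0.075],[0.115,0,0.08],[0.115,0,0.08],[0.115,0,0.08],[0.115,0,0.08]], dr=[[0,0,0],[0,0,0],[0,0,0],[0,0,0],[0,0,0],[0,0,0],[0,0,0],[0,0,0],[0,0,0],[0,0,0]])

```text
clock: 10.02
position: [0.5115, 0.454, 0.1249]
eef_rot: [180.0, 0.2, 80.1]
force: [4.5, -3.2, -0.4]
opening: 0.0245
finger_force: 62.2
```

Request:
apply_moves(gripper=[-1,-1,-1,-1,-1,-1,-1,-1,-1,-1], linear=[[0.01,0,0.008],[0.02,0,0.016],[0.025,0,0.02],[0.03,0,0.024],[0.035,0,0.028],[0.035,0,0.028],[0.035,0,0.028],[0.035,0,0.028],[0.035,0,0.028],[0.035,0,0.028]], dr=[[0,0,0],[0,0,0],[0,0,0],[0,0,0],[0,0,0],[0,0,0],[0,0,0],[0,0,0],[0,0,0],[0,0,0]])

```text
clock: 10.85
position: [0.5123, 0.4578, 0.1216]
eef_rot: [180.0, 0.5, 80.1]
force: [1.0, -10.9, 7.2]
opening: 0.0247
finger_force: 62.7
```

The stop is felt at -10.9 N in y. I release and lift away.

Request:
apply_moves(gripper=[1,1,1,1,1,1,1,1,1,1], linear=[[0,0,0],[0,0,0],[0,0,0],[0,0,0],[0,0,0],[0.03,0,-0.15],[0.06,0,-0.3],[0.1,0,-0.5],[0.1,0,-0.7],[0.1,0,-0.8]], dr=[[0,0,0],[0,0,0],[0,0,0],[0,0,0],[0,0,0],[0,0,0],[0,0,0],[0,0,0],[0,0,0],[0,0,0]])

```text
clock: 11.68
position: [0.5157, 0.4838, 0.2868]
eef_rot: [179.7, -0.4, 80.3]
force: [0.3, 0.4, 0.7]
opening: 0.0855
finger_force: 0.0
```

```bash
python3 - <<'E'
from h import *
s=snap('side')
for o in coasters(s): 
  if abs(o['c'][0]-540)<150 and abs(o['c'][1])<500:print('side',o)
P,r,_=pose();print(P);move([.484,.071,.28],[180,0,22])
E
```

```text
side {'px': [305.0, 258.0], 'c': (472.3, 66.5), 'wh': (99.2, 65.6), 'yaw': 22.0, 'mint': 0.0}
side {'px': [359.0, 206.0], 'c': (498.7, -172.2), 'wh': (730.5, 285.0), 'yaw': 43.8, 'mint': 1.0}
[0.51654654 0.4842295  0.2906794 ]
lin [-2.0644  0.1887  0.0324] dr [ 0.0015 -0.0074  0.5084]
```

Request:
apply_moves(gripper=[1,1,1,1,1,1,1,1,1,1], linear=[[-1,0.09,0],[-1,0.09,0],[-1,0.09,0],[-1,0.09,0],[-1,0.09,0],[-1,0.09,0],[-1,0.09,0],[-1,0.09,0],[-1,0.09,0],[-1,0.09,0]], dr=[[0,0,0],[0,0,0],[0,0,0],[0,0,0],[0,0,0],[0,0,0],[0,0,0],[0,0,0],[0,0,0],[0,0,0]])

```text
clock: 12.57
position: [0.4992, 0.2837, 0.2799]
eef_rot: [-180.0, 0.0, 80.3]
force: [0.7, 0.4, -0.6]
opening: 0.0849
finger_force: 0.0
```

Request:
apply_moves(gripper=[1,1,1,1,1,1,1,1,1,1], linear=[[-1,0.1,0.6],[-1,0.1,0.6],[-1,0.1,0.6],[-1,0.1,0.6],[-1,0.1,0.6],[-1,0.1,0.6],[-1,0.1,0.6],[-1,0.1,0.6],[-1,0.1,0.6],[-1,0.1,0.6]], dr=[[0,0,0.508],[0,0,0.508],[0,0,0.508],[0,0,0.508],[0,0,0.508],[0,0,0.508],[0,0,0.508],[0,0,0.508],[0,0,0.508],[0,0,0.508]])

```text
clock: 13.4
position: [0.4852, 0.0825, 0.1604]
eef_rot: [-180.0, 0.0, 22.2]
force: [-0.2, -0.5, -0.4]
opening: 0.0854
finger_force: 0.0
```

```bash
python3 - <<'E'
from h import *
w=snap('wrist','w2.png');P,r,st=pose();print(P,st['eef_rot'])
for o in coasters(w,.012,True,amin=800): print(o)
move([.484,.071,.01],[180,0,22])
E
```

```text
[0.4852533  0.08258633 0.16052615] [-1.79999594e+02 -4.39645245e-03  2.22257363e+01]
{'px': [408.0, 241.0], 'c': (474.0, -78.0), 'wh': (96.1, 63.4), 'yaw': 8.8, 'mint': 0.71}
{'px': [295.0, 198.0], 'c': (476.9, 62.2), 'wh': (99.3, 58.7), 'yaw': 22.0, 'mint': 0.0}
{'px': [459.0, 140.0], 'c': (613.8, -80.6), 'wh': (100.1, 63.7), 'yaw': -20.7, 'mint': 0.69}
{'px': [334.0, 67.0], 'c': (620.0, 78.8), 'wh': (100.0, 59.4), 'yaw': -21.5, 'mint': 0.0}
lin [-0.0278  0.0513  0.7526] dr [-0.    -0.     0.002]
```

View pics/w2.png

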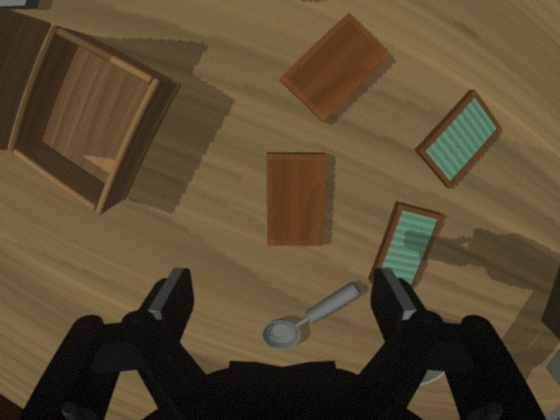

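The wrist view shows all four coasters clearly, with face-down coaster A at (295,198). The chest is open on the left. I descend on A, gripping 12 mm off-centre.

Request:
apply_moves(gripper=[1,1,1,1,1,1,1,1,1,1], linear=[[-0.023,0.072,0.2],[-0.023,0.072,0.4],[-0.023,0.072,0.6],[-0.023,0.072,0.7],[-0.023,0.072,0.75],[-0.023,0.072,0.78],[-0.023,0.072,0.8],[-0.023,0.072,0.8],[-0.023,0.072,0.8],[-0.023,0.072,0.8]], dr=[[0,0,0],[0,0,0],[0,0,0],[0,0,0],[0,0,0],[0,0,0],[0,0,0],[0,0,0],[0,0,0],[0,0,0]])

```text
clock: 14.28
position: [0.4876, 0.0669, 0.0024]
eef_rot: [179.9, -0.2, 22.0]
force: [0.0, 0.3, -0.2]
opening: 0.0855
finger_force: 0.0
```

Request:
apply_moves(gripper=[1,1,1,-1,-1,-1,-1,-1,-1,-1], linear=[[0,0,0.01],[0,0,0.02],[0,0,0.025],[0,0,0.025],[0,0,0.025],[0,0,0.025],[0,0,0.025],[0,0,0.025],[0,0,0.025],[0,0,0.025]], dr=[[0,0,0],[0,0,0],[0,0,0],[0,0,0],[0,0,0],[0,0,0],[0,0,0],[0,0,0],[0,0,0],[0,0,0]])

```text
clock: 15.12
position: [0.4861, 0.0667, -0.0045]
eef_rot: [180.0, -0.0, 22.0]
force: [0.0, 0.0, -0.6]
opening: 0.0009
finger_force: 0.0
```

The shut fingers are still clear of the coaster at a reported z of -0.0045, so the reported TCP does lie beyond the true tips. I touch down gently to measure by how much.

Request:
apply_moves(gripper=[-1,-1,-1,-1,-1,-1,-1,-1,-1,-1], linear=[[0,0,0.005],[0,0,0.01],[0,0,0.015],[0,0,0.02],[0,0,0.025],[0,0,0.03],[0,0,0.035],[0,0,0.04],[0,0,0.04],[0,0,0.04]], dr=[[0,0,0],[0,0,0],[0,0,0],[0,0,0],[0,0,0],[0,0,0],[0,0,0],[0,0,0],[0,0,0],[0,0,0]])

```text
clock: 15.95
position: [0.486, 0.0667, -0.0126]
eef_rot: [180.0, 0.0, 22.0]
force: [0.5, 0.3, -0.1]
opening: 0.0001
finger_force: 0.0
```

Request:
apply_moves(gripper=[-1,-1,-1,-1,-1,-1,-1,-1,-1,-1], linear=[[0,0,0.005],[0,0,0.01],[0,0,0.015],[0,0,0.02],[0,0,0.025],[0,0,0.03],[0,0,0.035],[0,0,0.035],[0,0,0.035],[0,0,0.035]], dr=[[0,0,0],[0,0,0],[0,0,0],[0,0,0],[0,0,0],[0,0,0],[0,0,0],[0,0,0],[0,0,0],[0,0,0]])

```text
clock: 16.78
position: [0.4861, 0.0667, -0.0195]
eef_rot: [180.0, -0.0, 22.0]
force: [0.2, -0.7, 0.3]
opening: 0.0
finger_force: 0.0
```

```bash
python3 - <<'E'
from h import *
s=snap('side');w=snap('wrist');P,r,st=pose();print(P,st['opening'],st['force'])
a=cv2.resize(s['frame'][190:330,230:370],(420,420));cv2.imwrite('pics/k5.png',np.hstack([a,w['frame'][:,90:470]]))
E
```

```text
[ 0.48608898  0.06675109 -0.01945875] 8.233608152395103e-05 [ 0.66532055 -0.04313783 -0.80965426]
```

View pics/k5.png

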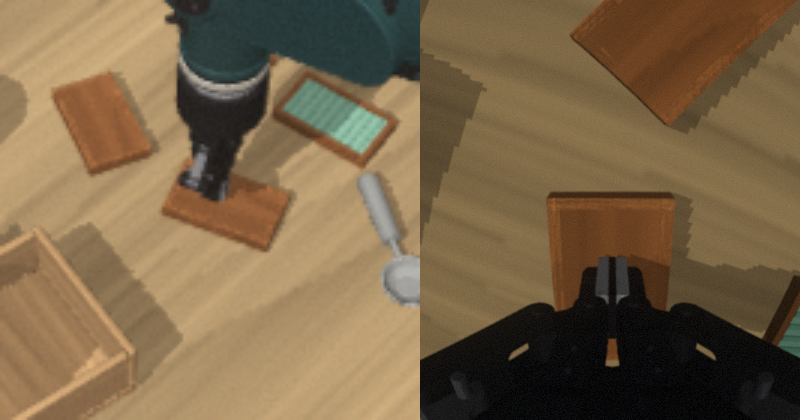

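The tips hover just above the coaster, at about (222,190) in the left crop, with no sideways offset visible. I go a little further down to feel the contact.

Request:
apply_moves(gripper=[-1,-1,-1,-1,-1,-1,-1,-1,-1,-1], linear=[[0,0,0.005],[0,0,0.01],[0,0,0.015],[0,0,0.02],[0,0,0.025],[0,0,0.025],[0,0,0.025],[0,0,0.025],[0,0,0.025],[0,0,0.025]], dr=[[0,0,0],[0,0,0],[0,0,0],[0,0,0],[0,0,0],[0,0,0],[0,0,0],[0,0,0],[0,0,0],[0,0,0]])

```text
clock: 17.72
position: [0.4864, 0.0667, -0.0206]
eef_rot: [180.0, -0.0, 22.0]
force: [-8.5, -0.4, 20.6]
opening: -0.0003
finger_force: 10.5
```

Contact at a reported -0.0205, so the true shut tips sit 32.5 mm behind the reported TCP. I rise, open and regrip with that correction.

Request:
apply_moves(gripper=[-1,1,1,1,1,1,1,1,1,1], linear=[[0,0,-0.1],[0,0,-0.15],[0,0,-0.15],[0,0,-0.15],[0,0,-0.15],[0,0,-0.15],[0,0,-0.05],[0,0,0.02],[0,0,0.05],[0,0,0.058]], dr=[[0,0,0],[0,0,0],[0,0,0],[0,0,0],[0,0,0],[0,0,0],[0,0,0],[0,0,0],[0,0,0],[0,0,0]])

```text
clock: 18.55
position: [0.4839, 0.0666, -0.0385]
eef_rot: [-179.9, 0.3, 22.0]
force: [0.0, -0.1, -0.2]
opening: 0.0856
finger_force: 0.0
```

Request:
apply_moves(gripper=[1,1,-1,-1,-1,-1,-1,-1,-1,-1], linear=[[0,0,0],[0,0,0],[0,0,0],[0,0,0],[0,0,0],[0,0,0],[0,0,0],[0,0,0],[0,0,0],[0,0,0]], dr=[[0,0,0],[0,0,0],[0,0,0],[0,0,0],[0,0,0],[0,0,0],[0,0,0],[0,0,0],[0,0,0],[0,0,0]])

```text
clock: 19.38
position: [0.4874, 0.0668, -0.0347]
eef_rot: [179.9, -0.2, 22.0]
force: [0.7, -0.4, 6.7]
opening: 0.0582
finger_force: 66.0
```

Gripped at 58 mm. I lift and plan the carry to the gallery.

Request:
apply_moves(gripper=[-1,-1,-1,-1,-1,-1,-1,-1,-1,-1], linear=[[0,0,-0.1],[0,0,-0.2],[0,0,-0.35],[0,0,-0.5],[0,0,-0.65],[0,0,-0.75],[0,0,-0.75],[0,0,-0.75],[0,0,-0.75],[0,0,-0.75]], dr=[[0,0,0],[0,0,0],[0,0,0],[0,0,-0.05],[0,0,-0.1],[0,0,-0.2],[0,0,-0.3],[0,0,-0.4],[0,0,-0.4],[0,0,-0.4]])

```text
clock: 20.22
position: [0.4854, 0.0667, 0.1133]
eef_rot: [-179.9, 0.0, 68.2]
force: [0.4, 0.4, -1.5]
opening: 0.0582
finger_force: 65.3
```

```bash
python3 - <<'E'
from h import *
P,r,s=pose();print(P,s['eef_rot'],s['opening']);move([.495,-.295,.10],[180,0,113])
w=snap('wrist')
for o in coasters(w,P[2]+.041,True,amin=800): print(o)
E
```

```text
[0.48542852 0.06671283 0.11326268] [-1.79933225e+02  3.56967159e-02  6.81567595e+01] 0.05820791562702811
lin [-1.6609  0.7174  0.0665] dr [-7.000e-04  1.000e-04 -3.913e-01]
{'px': [438.0, 276.0], 'c': (563.3, 33.4), 'wh': (49.1, 31.3), 'yaw': -18.7, 'mint': 0.72}
{'px': [282.0, 278.0], 'c': (484.8, 56.3), 'wh': (96.1, 66.7), 'yaw': 67.9, 'mint': 0.0}
{'px': [410.0, 131.0], 'c': (566.1, 110.3), 'wh': (48.9, 28.7), 'yaw': -21.0, 'mint': 0.0}
```

Request:
apply_moves(gripper=[-1,-1,-1,-1,-1,-1,-1,-1,-1,-1], linear=[[-0.1,0.04,0],[-0.25,0.11,0],[-0.4,0.18,0],[-0.55,0.24,0],[-0.7,0.3,0],[-0.83,0.36,0],[-0.83,0.36,0],[-0.83,0.36,0],[-0.83,0.36,0],[-0.83,0.36,0]], dr=[[0,0,0],[0,0,0],[0,0,0],[0,0,0],[0,0,0],[0,0,0],[0,0,0],[0,0,0],[0,0,0],[0,0,0]])

```text
clock: 21.1
position: [0.4898, -0.1131, 0.1135]
eef_rot: [-179.9, -0.0, 67.9]
force: [0.4, 0.9, -1.4]
opening: 0.0584
finger_force: 65.3
```

Request:
apply_moves(gripper=[-1,-1,-1,-1,-1,-1,-1,-1,-1,-1], linear=[[-0.1,0.04,0],[-0.25,0.11,0],[-0.4,0.18,0],[-0.55,0.24,0],[-0.7,0.3,0.03],[-0.83,0.36,0.07],[-0.83,0.36,0.07],[-0.83,0.36,0.07],[-0.83,0.36,0.07],[-0.83,0.36,0.07]], dr=[[0,0,-0.05],[0,0,-0.1],[0,0,-0.15],[0,0,-0.2],[0,0,-0.25],[0,0,-0.3],[0,0,-0.35],[0,0,-0.391],[0,0,-0.391],[0,0,-0.391]])

```text
clock: 21.93
position: [0.4945, -0.294, 0.0998]
eef_rot: [-180.0, -0.0, 112.6]
force: [0.8, 0.2, -0.2]
opening: 0.0579
finger_force: 65.3
```

```bash
python3 - <<'E'
from h import *
P,r,s=pose();print(P,s['eef_rot'],s['opening']);
w=snap('wrist','w3.png')
for o in coasters(w,P[2]+.041,True,amin=800): print(o)
print([proj(w,[.529+.921*t,-.376+.391*t,.065],True).round() for t in (-.1,0,.1)])
move([.5094,-.330,.054],[180,0,113])
E
```

```text
[ 0.49445893 -0.29397084  0.09979753] [-1.79996729e+02 -1.91728175e-02  1.12584046e+02] 0.05791347889932088
{'px': [282.0, 278.0], 'c': (498.4, -303.7), 'wh': (96.2, 62.7), 'yaw': -67.8, 'mint': 0.0}
{'px': [487.0, 49.0], 'c': (540.6, -150.6), 'wh': (51.4, 31.0), 'yaw': -20.1, 'mint': 0.73}
[array([164., 321.]), array([282., 326.]), array([401., 320.])]
lin [-0.1949 -0.0005  0.2298] dr [ 0.     -0.     -0.0035]
```

View pics/w3.png

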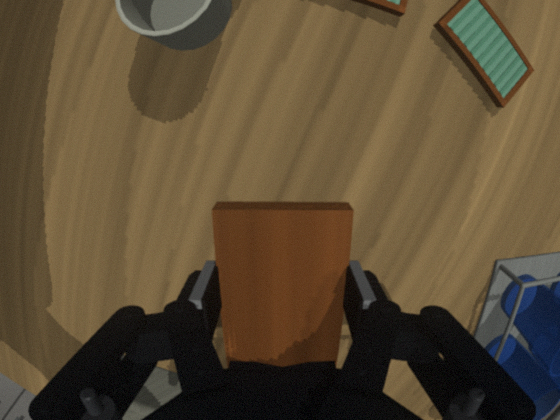

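The wrist view shows the coaster held squarely between the pads, centre about (282,280). The board is hidden under the gripper, so I use its measured pose. I bring the coaster over the top edge and then swing it down.

Request:
apply_moves(gripper=[-1,-1,-1,-1,-1,-1,-1,-1,-1,-1], linear=[[-0.1,0,0.05],[-0.215,0,0.15],[-0.215,0,0.25],[-0.215,0,0.3],[-0.215,0,0.329],[-0.215,0,0.329],[-0.215,0,0.329],[-0.215,0,0.329],[-0.215,0,0.329],[-0.215,0,0.329]], dr=[[0,0,-0.0035],[0,0,-0.0035],[0,0,-0.0035],[0,0,-0.0035],[0,0,-0.0035],[0,0,-0.0035],[0,0,-0.0035],[0,0,-0.0035],[0,0,-0.0035],[0,0,-0.0035]])

```text
clock: 22.82
position: [0.5113, -0.3351, 0.0356]
eef_rot: [179.9, 0.1, 113.0]
force: [0.0, -0.5, -1.3]
opening: 0.0581
finger_force: 65.3
```

Request:
apply_moves(gripper=[-1,-1,-1,-1,-1,-1,-1,-1,-1,-1], linear=[[0,0,0.02],[0,0,0.04],[0.0015,0,0.0605],[-0.001,0,0.08],[-0.0035,0,0.1005],[-0.009,0,0.12],[-0.016,0,0.139],[-0.0345,0,0.175],[-0.0345,0,0.175],[-0.0345,0,0.175]], dr=[[0,0,0],[0,0,0],[0,0,0],[0,0,0],[0,0,0],[0,0,0],[0,0,0],[0,0,0],[0,0,0],[0,0,0]])

```text
clock: 23.65
position: [0.5129, -0.3379, -0.0004]
eef_rot: [180.0, -0.3, 113.1]
force: [-3.1, 8.3, 6.2]
opening: 0.058
finger_force: 75.4
```

```bash
cat >> h.py <<'E'
def quad(c,fish=True,area=1500,near=None):
    "corner pixels of biggest wood contour near a pixel"
    hsv=cv2.cvtColor(c['frame'],cv2.COLOR_BGR2HSV)
    m=cv2.inRange(hsv,(3,130,50),(13,255,200))|cv2.inRange(hsv,(65,40,60),(95,255,255));m=cv2.morphologyEx(m,cv2.MORPH_OPEN,np.ones((3,3)))
    for k in cv2.findContours(m,cv2.RETR_EXTERNAL,cv2.CHAIN_APPROX_NONE)[0]:
        if cv2.contourArea(k)>area: print(int(cv2.contourArea(k)),cv2.approxPolyDP(k,5,True)[:,0].tolist())
E
python3 - <<'E'
from h import *
P,r,s=pose();print(P,s['eef_rot'],s['opening'],s['force'])
w=snap('wrist','w4.png');quad(w)
E
```

```text
[ 5.12940910e-01 -3.37897967e-01 -3.72821478e-04] [179.95589184  -0.33003216 113.08458913] 0.058019286374088215 [-3.1175873   8.26982336  6.19358127]
```

View pics/w4.png

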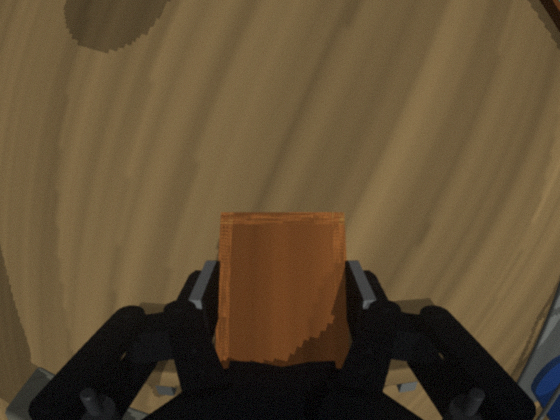

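The near end has dropped to row 212 and is narrower (about 123 px, against 139 before), which means a tilt of about 38-40 degrees. The board ends are visible at row 305. The swing works, so I continue.

Request:
apply_moves(gripper=[-1,-1,-1,-1,-1,-1,-1,-1,-1,-1], linear=[[-0.005,0,0.007],[-0.01,0,0.014],[-0.015,0,0.02],[-0.019,0,0.026],[-0.019,0,0.026],[-0.019,0,0.026],[-0.019,0,0.026],[-0.019,0,0.026],[-0.019,0,0.026],[-0.019,0,0.026]], dr=[[0,0,0],[0,0,0],[0,0,0],[0,0,0],[0,0,0],[0,0,0],[0,0,0],[0,0,0],[0,0,0],[0,0,0]])

```text
clock: 24.53
position: [0.5138, -0.34, -0.0057]
eef_rot: [180.0, -0.5, 113.1]
force: [-4.7, 11.6, 8.1]
opening: 0.0581
finger_force: 78.8
```

```bash
cat >> h.py <<'E'
def quad(c,area=1500,sat=110):
    hsv=cv2.cvtColor(c['frame'],cv2.COLOR_BGR2HSV)
    m=cv2.inRange(hsv,(0,sat,40),(14,255,220))|cv2.inRange(hsv,(65,40,60),(95,255,255));m=cv2.morphologyEx(m,cv2.MORPH_OPEN,np.ones((3,3)))
    for k in cv2.findContours(m,cv2.RETR_EXTERNAL,cv2.CHAIN_APPROX_NONE)[0]:
        if cv2.contourArea(k)>area: print(int(cv2.contourArea(k)),cv2.approxPolyDP(k,4,True)[:,0].tolist())
E
python3 - <<'E'
from h import *
P,r,s=pose();print(P,s['opening'],s['force'])
w=snap('wrist');hsv=cv2.cvtColor(w['frame'],cv2.COLOR_BGR2HSV);print(hsv[250,282],hsv[150,282],hsv[300,300]);quad(w)
# near-end edge points, each vertical gradient
for d in (35,40,45,50,55,60):
    t=np.radians(d);c=P-0;tx=r.apply([1,0,0])
    top=P+np.array([0,0,.041])+.040*(np.cos(t)*tx-np.array([0,0,np.sin(t)]))+.006*(np.array([0,0,np.cos(t)])+np.sin(t)*tx)
    ty=r.apply([0,1,0]);print(d,proj(w,top+.03*ty,True).round(),proj(w,top-.03*ty,True).round())
E
```

```text
[ 0.51376605 -0.33996744 -0.00566811] 0.05810595002033504 [-4.70317445 11.55737066  8.06736871]
[ 13 178 102] [ 17 120  98] [ 14 172 105]
17944 [[341, 216], [259, 216], [258, 222], [251, 216], [253, 225], [249, 216], [223, 216], [214, 335], [220, 361], [228, 364], [229, 357], [277, 365], [280, 360], [286, 365], [301, 362], [303, 356], [309, 361], [311, 355], [341, 367], [347, 341], [319, 358], [317, 353], [328, 343], [340, 342], [340, 336], [347, 337], [347, 320], [334, 304], [340, 300], [346, 305]]
35 [342. 194.] [221. 194.]
40 [341. 196.] [222. 196.]
45 [340. 198.] [223. 198.]
50 [339. 200.] [224. 201.]
55 [338. 204.] [225. 204.]
60 [337. 207.] [226. 207.]
```

Tilt is about 45 degrees with 12 N against the board. I push it slightly further down and release so it leans.

Request:
apply_moves(gripper=[-1,-1,-1,-1,-1,1,1,1,1,1], linear=[[-0.005,0,0.01],[-0.01,0,0.02],[-0.015,0,0.03],[-0.02,0,0.036],[-0.02,0,0.036],[-0.02,0,0.036],[-0.02,0,0.036],[-0.02,0,0.036],[-0.02,0,0.036],[-0.02,0,0.036]], dr=[[0,0,0],[0,0,0],[0,0,0],[0,0,0],[0,0,0],[0,0,0],[0,0,0],[0,0,0],[0,0,0],[0,0,0]])

```text
clock: 25.42
position: [0.5164, -0.3487, -0.0134]
eef_rot: [-180.0, 0.0, 113.0]
force: [-0.3, -0.5, -0.1]
opening: 0.0855
finger_force: 0.0
```

```bash
cat >> h.py <<'E'
G0=np.array([.529,-.376,0]);GX=np.array([np.cos(np.radians(-67)),np.sin(np.radians(-67)),0]);GY=np.array([-GX[1],GX[0],0])
def gal(P): d=np.array(P)-G0;return np.round([d@GX*1e3,d@GY*1e3,P[2]*1e3],1)
E
python3 - <<'E'
from h import *
P,r,s=pose();print(P,gal(P),s['opening'],s['force'])
w=snap('wrist');quad(w)
gy0=(P-G0)@GY
for d in (45,50,55,60,65,70):
    t=np.radians(d);b=np.array([-65/np.tan(t),0]);a=np.array([np.cos(t),np.sin(t)]);n=np.array([-a[1],a[0]])
    pts=[b+12*n,b,b+100*a+12*n]
    print(d,[proj(w,G0+GX*q[0]/1e3+GY*(gy0+sg*.03)+np.array([0,0,q[1]/1e3]),True).round().tolist() for q in pts for sg in(1,-1)])
E
```

```text
[ 0.51635289 -0.3486599  -0.01341497] [-30.1  -1.  -13.4] 0.08549728134542703 [-0.3359168  -0.49220871 -0.08057981]
18617 [[342, 218], [269, 216], [253, 221], [240, 216], [240, 224], [236, 216], [232, 222], [225, 218], [225, 268], [220, 265], [214, 336], [220, 340], [213, 341], [215, 368], [220, 361], [227, 364], [222, 360], [277, 364], [281, 359], [282, 365], [315, 361], [321, 352], [326, 354], [323, 358], [334, 357], [334, 346], [342, 348], [339, 364], [349, 369], [346, 362], [355, 349], [344, 234], [335, 233], [340, 232]]
45 [[343.0, 180.0], [220.0, 180.0], [339.0, 192.0], [224.0, 192.0], [357.0, 398.0], [206.0, 398.0]]
50 [[341.0, 198.0], [221.0, 198.0], [338.0, 211.0], [225.0, 211.0], [358.0, 412.0], [205.0, 412.0]]
55 [[340.0, 214.0], [223.0, 214.0], [337.0, 227.0], [226.0, 227.0], [360.0, 423.0], [204.0, 423.0]]
60 [[339.0, 227.0], [224.0, 227.0], [336.0, 240.0], [227.0, 240.0], [361.0, 431.0], [202.0, 431.0]]
65 [[338.0, 238.0], [225.0, 238.0], [335.0, 252.0], [228.0, 252.0], [363.0, 436.0], [200.0, 436.0]]
70 [[337.0, 248.0], [226.0, 248.0], [335.0, 263.0], [228.0, 263.0], [365.0, 438.0], [198.0, 438.0]]
```

It now leans at about 56 degrees: near-edge row 217, and the model gives 214-216. I regrip higher up the coaster.

Request:
apply_moves(gripper=[1,1,1,1,-1,-1,-1,-1,-1,-1], linear=[[-0.02,0,-0.04],[-0.045,0,-0.08],[-0.065,0,-0.112],[-0.065,0,-0.112],[-0.065,0,-0.112],[-0.065,0,-0.112],[-0.065,0,-0.112],[-0.065,0,-0.112],[-0.065,0,-0.112],[-0.065,0,-0.112]], dr=[[0,0,0],[0,0,0],[0,0,0],[0,0,0],[0,0,0],[0,0,0],[0,0,0],[0,0,0],[0,0,0],[0,0,0]])

```text
clock: 26.3
position: [0.5214, -0.3601, 0.0093]
eef_rot: [-180.0, 0.0, 113.0]
force: [-0.3, 0.8, 3.0]
opening: 0.0589
finger_force: 63.7
```

Request:
apply_moves(gripper=[-1,-1,-1,-1,-1,-1,-1,-1,-1,-1], linear=[[0.06,0,-0.05],[0.15,0,-0.12],[0.25,0,-0.2],[0.35,0,-0.3],[0.45,0,-0.4],[0.5,0,-0.45],[0.5,0,-0.45],[0.5,0,-0.45],[0.5,0,-0.45],[0.5,0,-0.45]], dr=[[0,0,0],[0,0,0],[0,0,0],[0,0,0],[0,0,0],[0,0,0],[0,0,0],[0,0,0],[0,0,0],[0,0,0]])

```text
clock: 27.13
position: [0.4817, -0.2685, 0.0971]
eef_rot: [-179.9, -0.1, 113.0]
force: [0.0, -0.3, -0.5]
opening: 0.0586
finger_force: 64.7
```

Request:
apply_moves(gripper=[-1,-1,-1,-1,-1,-1,-1,-1,-1,-1], linear=[[0,0,0],[0,0,0],[0,0,0],[0,0,0],[0,0,0],[0,0,0],[0,0,0],[0,0,0],[0,0,0],[0,0,0]], dr=[[0,-0.05,0],[0,-0.1,0],[0,-0.15,0],[0,-0.2,0],[0,-0.26,0],[0,-0.31,0],[0,-0.37,0],[0,-0.42,0],[0,-0.44,0],[0,-0.44,0]])

```text
clock: 27.97
position: [0.4797, -0.2664, 0.0937]
eef_rot: [-179.3, 50.1, 113.7]
force: [-0.6, 0.4, -1.3]
opening: 0.0589
finger_force: 64.7
```

```bash
python3 - <<'E'
from h import *
P,r,s=pose();print(P,gal(P),s['eef_rot'],s['opening'],s['joint_positions'].round(1))
g=P+r.apply([0,0,-.041]);print('grip',g,gal(g),'toolz',r.apply([0,0,1]).round(2), 'mean axis',[r.inv().apply(GX).round(3),r.inv().apply([0,0,1]).round(3)])
w=snap('wrist');quad(w)
sd=snap('side');print(proj(sd,g));t=snap('top');print(proj(t,g))
x,y=proj(sd,g).astype(int);f=cv2.resize(sd['frame'][max(0,y-70):y+70,max(0,x-65):x+65],(390,420))
cv2.imwrite('pics/t1.png',np.hstack([f,w['frame'][:,90:480]]))
E
```

```text
[ 0.47968529 -0.26642061  0.09372972] [-120.1   -2.6   93.7] [-179.33891607   50.12903575  113.6641805 ] 0.05893498211790109 [-10.8  -7.7 118.9 -55.2  51.1  -4.5]
grip [ 0.46748929 -0.23741151  0.12001146] [-151.6   -2.5  120. ] toolz [ 0.3  -0.71 -0.64] mean axis [array([-0.641, -0.003,  0.768]), array([-0.767, -0.007, -0.641])]
2644 [[0, 312], [0, 357], [59, 369], [60, 324]]
21431 [[237, 181], [240, 199], [229, 202], [242, 208], [247, 204], [249, 210], [225, 217], [229, 224], [224, 233], [230, 235], [222, 238], [227, 241], [220, 273], [225, 274], [219, 279], [214, 329], [220, 330], [220, 338], [212, 337], [219, 343], [214, 347], [222, 367], [227, 368], [233, 356], [236, 360], [245, 354], [241, 360], [255, 357], [273, 365], [330, 357], [336, 368], [342, 368], [352, 336], [349, 323], [344, 323], [344, 263], [338, 262], [343, 252], [332, 241], [341, 243], [332, 181], [300, 185], [298, 180], [269, 180], [275, 187], [269, 189], [266, 181], [261, 187]]
[383.45791983 173.27612386]
[391.66550927 263.67933835]
```

View pics/t1.png

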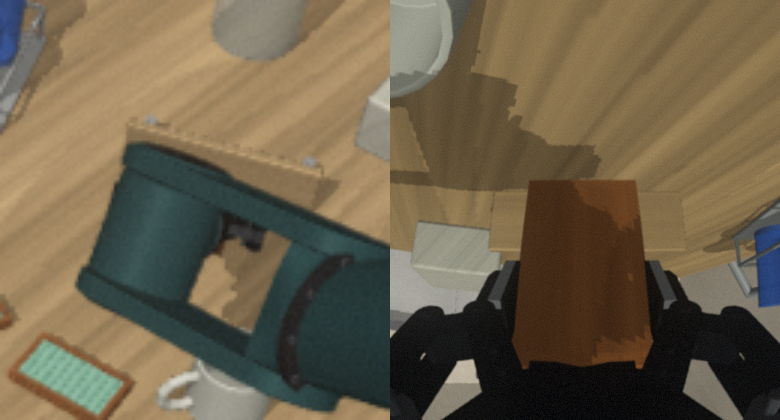

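The wrist view shows the coaster firmly held, plain side to the camera and lower end at row 181, about 106 degrees round. I bring it nearer the board, set the lower edge down and lay it over.

Request:
apply_moves(gripper=[-1,-1,-1,-1,-1,-1,-1,-1,-1,-1], linear=[[-0.02,0,0.1],[-0.035,0,0.2],[-0.05,0,0.3],[-0.065,0,0.4],[-0.075,0,0.48],[-0.083,0,0.528],[-0.083,0,0.528],[-0.083,0,0.528],[-0.083,0,0.528],[-0.083,0,0.528]], dr=[[0,0,0],[0,0,0],[0,0,0],[0,0,0],[0,0,0],[0,0,0],[0,0,0],[0,0,0],[0,0,0],[0,0,0]])

```text
clock: 28.95
position: [0.5187, -0.3526, 0.0456]
eef_rot: [179.9, 50.5, 113.0]
force: [0.9, -0.3, -1.4]
opening: 0.0587
finger_force: 64.8
```

Request:
apply_moves(gripper=[-1,-1,-1,-1,-1,-1,-1,-1,-1,-1], linear=[[0.02,0,0.02],[0.039,0,0.039],[0.07,0,0.023],[0.102,0,0.007],[0.102,0,0.007],[0.102,0,0.007],[0.102,0,0.007],[0.102,0,0.007],[0.102,0,0.007],[0.102,0,0.007]], dr=[[0,0,0],[0,0,0],[0,0,0],[0,0,0],[0,0,0],[0,0,0],[0,0,0],[0,0,0],[0,0,0],[0,0,0]])

```text
clock: 29.78
position: [0.5139, -0.3418, 0.0327]
eef_rot: [-180.0, 49.8, 113.0]
force: [-0.9, 0.4, -1.3]
opening: 0.0586
finger_force: 64.8
```

```bash
python3 - <<'E'
from h import *
P,r,s=pose();g=P+r.apply([0,0,-.041]);print(gal(g),s['force'],s['opening'],s['joint_positions'].round(1))
w=snap('wrist')
for d in (100,106,115,120,125,130,140):
    t=np.radians(d);a=-GX*np.cos(t)-np.array([0,0,np.sin(t)]);n=np.cross(GY,a)
    print(d,[proj(w,g+.056*a+sg*.03*GY+k*.006*n,True).round().tolist() for sg in (1,-1) for k in (1,-1)])
quad(w)
E
```

```text
[-68.7  -0.6  59.1] [-0.85484637  0.37859627 -1.32767557] 0.05862776275161601 [-20.3   3.9 116.1 -61.8  39.   -0.2]
100 [[337.0, 177.0], [334.0, 190.0], [227.0, 178.0], [230.0, 190.0]]
106 [[335.0, 183.0], [333.0, 197.0], [228.0, 184.0], [231.0, 197.0]]
115 [[333.0, 193.0], [331.0, 209.0], [230.0, 193.0], [232.0, 209.0]]
120 [[332.0, 199.0], [331.0, 215.0], [231.0, 199.0], [233.0, 215.0]]
125 [[332.0, 206.0], [330.0, 222.0], [232.0, 206.0], [234.0, 222.0]]
130 [[331.0, 212.0], [329.0, 229.0], [233.0, 212.0], [234.0, 229.0]]
140 [[330.0, 226.0], [329.0, 243.0], [234.0, 226.0], [235.0, 243.0]]
2021 [[0, 334], [0, 377], [44, 386], [49, 379], [49, 346], [24, 339], [20, 344], [16, 337]]
21303 [[235, 182], [233, 202], [225, 212], [231, 216], [224, 218], [231, 222], [226, 233], [230, 241], [224, 240], [226, 259], [219, 274], [223, 283], [231, 281], [226, 287], [218, 284], [217, 339], [212, 340], [221, 346], [216, 351], [222, 367], [234, 355], [233, 359], [255, 357], [273, 365], [277, 360], [281, 366], [333, 360], [342, 368], [352, 338], [344, 321], [347, 302], [341, 302], [332, 287], [336, 282], [343, 288], [345, 279], [339, 270], [343, 264], [331, 258], [342, 255], [334, 249], [338, 244], [342, 248], [340, 242], [334, 245], [330, 240], [340, 230], [339, 216], [332, 210], [337, 208], [333, 182], [309, 181], [305, 187], [299, 180], [260, 181], [259, 188], [258, 183], [252, 187], [245, 180], [243, 185]]
```

j4 is at its limit (-61.8) because the tilt points out of the arm's plane. I lift off and turn the held coaster about the vertical so that the tilt points radially.

Request:
apply_moves(gripper=[-1,-1,-1,-1,-1,-1,-1,-1,-1,-1], linear=[[0.01,0,-0.1],[0.02,0,-0.2],[0.03,0,-0.28],[0.04,0,-0.36],[0.04,0,-0.36],[0.04,0,-0.36],[0.04,0,-0.36],[0.04,0,-0.36],[0.04,0,-0.36],[0.04,0,-0.36]], dr=[[0,0,0],[0,0,0],[-0.04,0,-0.033],[-0.08,0,-0.066],[-0.12,0,-0.1],[-0.16,0,-0.133],[-0.2,0,-0.166],[-0.234,0,-0.196],[-0.234,0,-0.196],[-0.234,0,-0.196]])

```text
clock: 30.67
position: [0.487, -0.2813, 0.0642]
eef_rot: [179.4, 47.6, 142.1]
force: [-0.4, 0.3, -1.1]
opening: 0.0584
finger_force: 65.0
```

```bash
python3 - <<'E'
from h import *
P,r,s=pose();g=P+r.apply([0,0,-.041]);print(g,gal(g),s['eef_rot'],s['opening'],s['joint_positions'].round(1))
print(r.apply([0,0,1]),r.inv().apply([0,0,1]).round(3))
w=snap('wrist');
t=snap('top')
for o in coasters(t): print(o)
E
```

```text
[ 0.46286114 -0.2630461   0.0918369 ] [-129.8  -16.7   91.8] [179.39440108  47.56647751 142.06918889] 0.058354340346361395 [-34.6 -17.  128.5  -5.1  21.1 -83. ]
[ 0.58861271 -0.44533081 -0.67469664] [-0.738  0.007 -0.675]
{'px': [359.0, 388.0], 'c': (170.3, -179.2), 'wh': (112.8, 62.8), 'yaw': 55.5, 'mint': 1.01}
{'px': [7.0, 273.0], 'c': (435.0, 673.2), 'wh': (81.2, 44.0), 'yaw': 4.8, 'mint': 0.0}
{'px': [316.0, 262.0], 'c': (468.9, -79.8), 'wh': (85.9, 45.5), 'yaw': 8.9, 'mint': 1.09}
{'px': [316.0, 204.0], 'c': (611.6, -81.3), 'wh': (85.6, 45.3), 'yaw': -20.0, 'mint': 1.08}
```

```bash
cat >> h.py <<'E'
def gmove(g,tilt,az,off=.041):
    "grip-point target, tool tilted by tilt deg pointing towards azimuth az (tool x backwards)"
    t=R.from_euler('z',az+180,degrees=True)*R.from_euler('y',tilt,degrees=True)*R.from_euler('x',180,degrees=True)
    P,r,s=pose();T=np.array(g)+t.apply([0,0,off])
    print('lin',np.round(r.inv().apply(T-P)/.2,3),'dr',np.round((r.inv()*t).as_rotvec()/2,3),'toolz',t.apply([0,0,1]).round(2))
E
python3 - <<'E'
from h import *
gmove([.60,-.20,.085],46,-18.5)
E
```

```text
lin [-0.196  0.721  0.278] dr [-0.12   0.014 -0.118] toolz [ 0.68 -0.23 -0.69]
```

Request:
apply_moves(gripper=[-1,-1,-1,-1,-1,-1,-1,-1,-1,-1], linear=[[-0.03,0.12,0.04],[-0.07,0.24,0.09],[-0.1,0.36,0.14],[-0.13,0.48,0.19],[-0.16,0.6,0.24],[-0.196,0.721,0.278],[-0.196,0.721,0.278],[-0.196,0.721,0.278],[-0.196,0.721,0.278],[-0.196,0.721,0.278]], dr=[[-0.02,0,-0.02],[-0.04,0,-0.04],[-0.06,0.01,-0.06],[-0.08,0.01,-0.08],[-0.1,0.01,-0.1],[-0.12,0.014,-0.118],[-0.12,0.014,-0.118],[-0.12,0.014,-0.118],[-0.12,0.014,-0.118],[-0.12,0.014,-0.118]])

```text
clock: 31.6
position: [0.6279, -0.2078, 0.0559]
eef_rot: [-180.0, 45.9, 161.7]
force: [0.6, 0.4, -2.0]
opening: 0.0588
finger_force: 64.9
```

```bash
python3 - <<'E'
from h import *
P,r,s=pose();g=P+r.apply([0,0,-.041]);print(g,s['eef_rot'],s['opening'],s['joint_positions'].round(1))
gmove([.60,-.20,.056],46,-18.5)
w=snap('wrist');b=r.apply([1,0,0]);h=-np.array([b[0],b[1],0]);h/=np.linalg.norm(h);ly=np.cross([0,0,1],h)
for d in (95,100,105,110,115):
    t=np.radians(d);a=-h*np.cos(t)-np.array([0,0,np.sin(t)]);n=np.cross(ly,a)
    print(d,[proj(w,g+.056*a+sg*.03*ly+k*.006*n,True).round().tolist() for sg in (1,) for k in (1,-1)])
quad(w)
E
```

```text
[ 0.59993538 -0.19851643  0.08442212] [-179.98363581   45.94643816  161.67939593] 0.05880284964973259 [ -26.3   -1.8  116.    16.3   20.9 -110.9]
lin [ 0.1   -0.007  0.101] dr [ 0.001 -0.     0.001] toolz [ 0.68 -0.23 -0.69]
95 [[339.0, 176.0], [336.0, 189.0]]
100 [[338.0, 181.0], [335.0, 195.0]]
105 [[336.0, 186.0], [334.0, 201.0]]
110 [[335.0, 192.0], [333.0, 207.0]]
115 [[334.0, 198.0], [332.0, 214.0]]
3055 [[70, 284], [57, 280], [56, 287], [53, 277], [42, 277], [34, 328], [37, 324], [43, 330], [34, 330], [27, 346], [30, 354], [6, 357], [0, 352], [0, 365], [45, 370], [48, 364], [49, 371], [59, 370], [58, 342], [63, 340]]
20886 [[235, 182], [233, 186], [239, 186], [229, 195], [236, 190], [239, 197], [231, 205], [242, 197], [252, 203], [250, 196], [242, 195], [243, 188], [248, 187], [247, 194], [257, 188], [258, 195], [252, 197], [262, 205], [257, 214], [263, 225], [255, 230], [253, 214], [244, 216], [228, 207], [227, 214], [235, 212], [227, 219], [232, 224], [227, 235], [233, 231], [234, 238], [222, 243], [217, 332], [212, 339], [215, 351], [225, 354], [218, 355], [222, 368], [232, 356], [272, 365], [279, 359], [280, 366], [322, 357], [342, 368], [352, 339], [347, 333], [347, 303], [342, 300], [347, 294], [342, 290], [345, 277], [333, 278], [344, 270], [335, 264], [343, 255], [336, 247], [342, 247], [340, 224], [333, 224], [338, 215], [331, 207], [337, 203], [326, 204], [335, 199], [335, 187], [320, 181], [310, 189], [305, 181], [293, 187], [290, 181], [282, 181], [281, 187], [277, 180], [271, 185], [267, 180]]
8386 [[559, 86], [549, 76], [541, 85], [539, 70], [511, 62], [506, 66], [502, 59], [493, 62], [483, 54], [484, 61], [466, 85], [471, 89], [461, 93], [454, 113], [448, 115], [452, 119], [443, 122], [445, 127], [430, 140], [425, 159], [417, 161], [409, 178], [418, 174], [426, 179], [418, 173], [460, 109], [423, 173], [477, 175], [535, 108], [528, 119], [532, 124]]
```

t is about 101 degrees now. I lower until the bottom edge touches, then pull back and down.

Request:
apply_moves(gripper=[-1,-1,-1,-1,-1,-1,-1,-1,-1,-1], linear=[[0.035,0,0.033],[0.07,0,0.066],[0.1,0,0.097],[0.12,0,0.09],[0.135,0,0.084],[0.15,0,0.078],[0.167,0,0.071],[0.167,0,0.071],[0.167,0,0.071],[0.167,0,0.071]], dr=[[0,0,0],[0,0,0],[0,0,0],[0,0,0],[0,0,0],[0,0,0],[0,0,0],[0,0,0],[0,0,0],[0,0,0]])

```text
clock: 32.48
position: [0.6215, -0.2076, 0.0302]
eef_rot: [-179.8, 46.9, 161.7]
force: [2.3, -0.7, 9.5]
opening: 0.0584
finger_force: 65.4
```

```bash
cat >> h.py <<'E'
def tilt(L=.056,ds=range(95,180,10),off=.041):
    P,r,s=pose();g=P+r.apply([0,0,-off]);print('grip',g.round(4),s['opening'],s['joint_positions'].round(1),s['force'].round(1))
    w=snap('wrist');b=r.apply([1,0,0]);h=-np.array([b[0],b[1],0]);h/=np.linalg.norm(h);ly=np.cross([0,0,1],h)
    for d in ds:
        t=np.radians(d);a=-h*np.cos(t)-np.array([0,0,np.sin(t)]);n=np.cross(ly,a)
        print(d,[proj(w,g+L*a+.03*ly+k*.006*n,True).round().tolist() for k in (1,-1)])
    hsv=cv2.cvtColor(w['frame'],cv2.COLOR_BGR2HSV)
    print('col sats',[(v,hsv[v,282].tolist()) for v in range(150,300,8)])
E
python3 -c "
from h import *
tilt()"
```

```text
grip [ 0.5931 -0.198   0.0582] 0.058421009928839314 [-2.660e+01 -1.000e-01  1.187e+02  2.180e+01  1.580e+01 -1.167e+02] [ 2.3 -0.7  9.5]
95 [[339.0, 176.0], [336.0, 188.0]]
105 [[337.0, 185.0], [334.0, 200.0]]
115 [[335.0, 197.0], [333.0, 212.0]]
125 [[333.0, 209.0], [332.0, 226.0]]
135 [[332.0, 223.0], [331.0, 240.0]]
145 [[331.0, 237.0], [330.0, 255.0]]
155 [[330.0, 251.0], [330.0, 270.0]]
165 [[330.0, 266.0], [330.0, 285.0]]
175 [[330.0, 281.0], [331.0, 300.0]]
col sats [(150, [20, 104, 127]), (158, [19, 112, 130]), (166, [18, 114, 127]), (174, [18, 114, 136]), (182, [14, 170, 78]), (190, [13, 179, 84]), (198, [14, 168, 85]), (206, [14, 166, 83]), (214, [11, 161, 81]), (222, [13, 167, 81]), (230, [13, 169, 74]), (238, [13, 178, 76]), (246, [14, 175, 80]), (254, [13, 197, 70]), (262, [14, 182, 77]), (270, [13, 178, 76]), (278, [12, 190, 71]), (286, [11, 155, 84]), (294, [13, 167, 84])]
```

The bottom edge presses with 9.5 N but the coaster has not pivoted yet (edge still at row 180). I drag back a little to tip it further.

Request:
apply_moves(gripper=[-1,-1,-1,-1,-1,-1,-1,-1,-1,-1], linear=[[0.02,0,-0.016],[0.04,0,-0.033],[0.06,0,-0.05],[0.077,0,-0.065],[0.077,0,-0.065],[0.077,0,-0.065],[0.077,0,-0.065],[0.077,0,-0.065],[0.077,0,-0.065],[0.077,0,-0.065]], dr=[[0,0,0],[0,0,0],[0,0,0],[0,0,0],[0,0,0],[0,0,0],[0,0,0],[0,0,0],[0,0,0],[0,0,0]])

```text
clock: 33.37
position: [0.6036, -0.2023, 0.0302]
eef_rot: [-179.7, 47.2, 161.7]
force: [2.2, -0.9, 12.6]
opening: 0.059
finger_force: 65.8
```

```bash
python3 -c "
from h import *
tilt()"
```

```text
grip [ 0.5752 -0.1926  0.0581] 0.05898123826433967 [ -27.1   -2.6  121.2   23.2   15.7 -118.4] [ 2.2 -0.9 12.6]
95 [[340.0, 175.0], [337.0, 188.0]]
105 [[337.0, 185.0], [335.0, 199.0]]
115 [[335.0, 197.0], [333.0, 212.0]]
125 [[333.0, 209.0], [332.0, 226.0]]
135 [[332.0, 222.0], [331.0, 240.0]]
145 [[331.0, 237.0], [331.0, 254.0]]
155 [[331.0, 251.0], [330.0, 269.0]]
165 [[330.0, 266.0], [330.0, 284.0]]
175 [[330.0, 281.0], [331.0, 299.0]]
col sats [(150, [19, 114, 150]), (158, [20, 106, 144]), (166, [18, 109, 136]), (174, [18, 117, 126]), (182, [14, 177, 78]), (190, [13, 164, 87]), (198, [14, 180, 82]), (206, [13, 170, 78]), (214, [14, 179, 77]), (222, [14, 175, 73]), (230, [13, 179, 74]), (238, [13, 173, 78]), (246, [13, 170, 75]), (254, [14, 185, 76]), (262, [14, 172, 74]), (270, [13, 177, 78]), (278, [12, 169, 80]), (286, [14, 182, 80]), (294, [14, 166, 83])]
```

It slid instead of pivoting, since the table friction is low. The reach further out leaves j5 more room for tilt, so I move out there.

```bash
python3 -c "
from h import *
gmove([.67,-.18,.085],47,-20)
gmove([.67,-.18,.085],60,-20)"
```

```text
lin [-0.391  0.207  0.223] dr [0.008 0.002 0.01 ] toolz [ 0.69 -0.25 -0.68]
lin [-0.437  0.206  0.218] dr [ 0.009 -0.112  0.009] toolz [ 0.81 -0.3  -0.5 ]
```

Request:
apply_moves(gripper=[-1,-1,-1,-1,-1,-1,-1,-1,-1,-1], linear=[[-0.12,0.02,-0.08],[-0.2,0.1,0.03],[-0.3,0.16,0.13],[-0.38,0.206,0.21],[-0.4,0.206,0.22],[-0.42,0.206,0.22],[-0.437,0.206,0.218],[-0.437,0.206,0.218],[-0.437,0.206,0.218],[-0.437,0.206,0.218]], dr=[[0,0,0],[0,0,0],[0,0,0],[0,0,0],[0.005,-0.04,0.005],[0.009,-0.08,0.009],[0.009,-0.112,0.009],[0.009,-0.112,0.009],[0.009,-0.112,0.009],[0.009,-0.112,0.009]])

```text
clock: 34.25
position: [0.6997, -0.1725, 0.0735]
eef_rot: [-177.7, 55.3, 159.8]
force: [-0.4, -1.1, -0.8]
opening: 0.059
finger_force: 65.1
```

```bash
python3 -c "
from h import *
tilt(ds=range(95,130,5));print(pose()[2]['eef_rot'])
gmove([.67,-.18,.054],60,-20)"
```

```text
grip [ 0.6687 -0.1594  0.0969] 0.05899699902827102 [-15.2   4.5 113.5 -42.8   9.5 -44.7] [-0.4 -1.1 -0.8]
95 [[344.0, 169.0], [341.0, 180.0]]
100 [[343.0, 173.0], [340.0, 185.0]]
105 [[342.0, 178.0], [339.0, 190.0]]
110 [[341.0, 183.0], [338.0, 196.0]]
115 [[340.0, 188.0], [338.0, 202.0]]
120 [[339.0, 194.0], [337.0, 209.0]]
125 [[338.0, 199.0], [336.0, 215.0]]
col sats [(150, [20, 115, 133]), (158, [19, 112, 127]), (166, [19, 120, 130]), (174, [19, 112, 127]), (182, [14, 180, 75]), (190, [14, 163, 75]), (198, [13, 174, 72]), (206, [14, 173, 75]), (214, [12, 169, 77]), (222, [13, 176, 74]), (230, [14, 165, 74]), (238, [12, 182, 73]), (246, [13, 175, 73]), (254, [14, 189, 70]), (262, [14, 169, 77]), (270, [12, 173, 78]), (278, [13, 172, 80]), (286, [14, 184, 75]), (294, [12, 168, 76])]
[-177.6380077    55.15839117  159.87876981]
lin [ 0.125 -0.082  0.158] dr [-0.021 -0.042  0.   ] toolz [ 0.81 -0.3  -0.5 ]
```

```bash
python3 -c "
from h import *
gmove([.67,-.165,.085],50,-15)
gmove([.675,-.165,.058],50,-15)"
```

```text
lin [ 0.049 -0.002  0.045] dr [-0.056  0.044 -0.028] toolz [ 0.74 -0.2  -0.64]
lin [0.146 0.01  0.141] dr [-0.056  0.044 -0.028] toolz [ 0.74 -0.2  -0.64]
```

Request:
apply_moves(gripper=[-1,-1,-1,-1,-1,-1,-1,-1,-1,-1], linear=[[0,0,0],[0,0,0],[0,0,0],[0,0,0],[0,0,0],[0,0,0],[0,0,0],[0,0,0],[0,0,0],[0,0,0]], dr=[[0,0.087,0],[0,0.087,0],[0,0.087,0],[0,0.087,0],[0,0.087,0],[0,0.087,0],[0,0.087,0],[0,0.087,0],[0,0.087,0],[0,0.087,0]])

```text
clock: 35.13
position: [0.6997, -0.1729, 0.0742]
eef_rot: [-178.1, 45.3, 159.3]
force: [0.0, -1.1, -0.2]
opening: 0.0588
finger_force: 65.1
```

```bash
python3 -c "
from h import *
tilt(ds=range(95,125,5));print(pose()[2]['eef_rot'])
gmove([.68,-.170,.058],50,-17)"
```

```text
grip [ 0.6729 -0.1613  0.103 ] 0.05880725902267725 [-15.7   5.  106.2 -13.5  24.3 -74.1] [ 0.  -1.1 -0.2]
95 [[341.0, 177.0], [339.0, 190.0]]
100 [[340.0, 182.0], [338.0, 196.0]]
105 [[339.0, 188.0], [337.0, 202.0]]
110 [[338.0, 193.0], [336.0, 208.0]]
115 [[337.0, 199.0], [335.0, 215.0]]
120 [[336.0, 205.0], [335.0, 222.0]]
col sats [(150, [19, 112, 150]), (158, [18, 110, 135]), (166, [19, 117, 135]), (174, [19, 109, 131]), (182, [14, 170, 78]), (190, [14, 175, 86]), (198, [12, 162, 85]), (206, [13, 171, 85]), (214, [14, 180, 75]), (222, [14, 171, 73]), (230, [12, 165, 79]), (238, [12, 178, 73]), (246, [13, 177, 69]), (254, [13, 184, 72]), (262, [11, 186, 70]), (270, [12, 162, 77]), (278, [14, 195, 72]), (286, [14, 175, 83]), (294, [11, 179, 80])]
[-178.08947716   45.35352376  159.28805065]
lin [ 0.111 -0.005  0.193] dr [-0.041 -0.041 -0.021] toolz [ 0.73 -0.22 -0.64]
```

Request:
apply_moves(gripper=[-1,-1,-1,-1,-1,-1,-1,-1,-1,-1], linear=[[0.03,0,0.05],[0.06,0,0.1],[0.08,0,0.15],[0.1,-0.005,0.18],[0.111,-0.005,0.193],[0.111,-0.005,0.193],[0.111,-0.005,0.193],[0.111,-0.005,0.193],[0.111,-0.005,0.193],[0.111,-0.005,0.193]], dr=[[-0.01,-0.01,-0.005],[-0.02,-0.02,-0.01],[-0.03,-0.03,-0.015],[-0.041,-0.034,-0.021],[-0.041,-0.034,-0.021],[-0.041,-0.034,-0.021],[-0.041,-0.034,-0.021],[-0.041,-0.034,-0.021],[-0.041,-0.034,-0.021],[-0.041,-0.034,-0.021]])

```text
clock: 36.02
position: [0.7107, -0.179, 0.0326]
eef_rot: [179.9, 49.3, 162.9]
force: [0.5, -0.6, -0.5]
opening: 0.0586
finger_force: 65.3
```

```bash
python3 -c "
from h import *
tilt(ds=range(95,125,5));print(pose()[2]['eef_rot'])"
```

```text
grip [ 0.681  -0.17    0.0594] 0.058611957234334607 [ -19.5    9.1  109.9    9.7   12.  -101.2] [ 0.5 -0.6 -0.5]
95 [[340.0, 174.0], [337.0, 185.0]]
100 [[338.0, 178.0], [335.0, 191.0]]
105 [[337.0, 183.0], [334.0, 197.0]]
110 [[336.0, 188.0], [334.0, 203.0]]
115 [[335.0, 194.0], [333.0, 209.0]]
120 [[334.0, 200.0], [332.0, 216.0]]
col sats [(150, [19, 111, 149]), (158, [19, 113, 154]), (166, [18, 110, 165]), (174, [19, 108, 149]), (182, [14, 166, 80]), (190, [12, 152, 87]), (198, [13, 165, 85]), (206, [14, 166, 77]), (214, [13, 169, 83]), (222, [13, 155, 82]), (230, [13, 168, 79]), (238, [12, 177, 75]), (246, [12, 164, 81]), (254, [14, 177, 72]), (262, [12, 167, 78]), (270, [12, 166, 80]), (278, [13, 183, 78]), (286, [15, 191, 80]), (294, [14, 187, 75])]
[179.88139648  49.26375427 162.93917834]
```

Tilt is about 103 degrees and the edge is about 3 mm above the table. I lower the last bit and let go, so that it falls back mint side up.

Request:
apply_moves(gripper=[-1,-1,1,1,1,1,1,1,1,1], linear=[[0.011,0,0.01],[0.011,0,0.01],[0.011,0,0.01],[0.011,0,0.01],[0.011,0,0.01],[0.011,0,0.01],[0.011,0,0.01],[0.011,0,0.01],[0.011,0,0.01],[0.011,0,0.01]], dr=[[0,0,0],[0,0,0],[0,0,0],[0,0,0],[0,0,0],[0,0,0],[0,0,0],[0,0,0],[0,0,0],[0,0,0]])

```text
clock: 36.9
position: [0.7105, -0.1793, 0.029]
eef_rot: [179.9, 49.2, 162.9]
force: [0.2, -0.4, 0.7]
opening: 0.0853
finger_force: 0.0
```

```bash
python3 -c "
from h import *
w=snap('wrist','w9.png')
for o in coasters(w,.012,True,amin=800): print(o)
P,r,s=pose();print(s['force'],s['joint_positions'].round(1));quad(w)"
```

```text
{'px': [17.0, 315.0], 'c': (-36888.5, 59594.9), 'wh': (494486.4, 13851.2), 'yaw': -61.9, 'mint': 0.0}
{'px': [285.0, 106.0], 'c': (631.8, -156.4), 'wh': (108.4, 60.8), 'yaw': -16.6, 'mint': 0.57}
{'px': [475.0, 80.0], 'c': (619.9, -84.7), 'wh': (88.0, 60.3), 'yaw': -20.3, 'mint': 0.78}
[ 0.17290897 -0.88358706  0.05919847] [ -19.6    9.4  110.    10.1   11.6 -101.5]
2669 [[0, 268], [0, 277], [4, 272], [5, 285], [0, 280], [0, 291], [10, 293], [6, 302], [0, 294], [0, 361], [12, 363], [16, 353], [18, 362], [28, 364], [24, 358], [31, 357], [29, 328], [35, 316], [28, 313], [31, 305], [36, 306], [36, 280], [25, 274], [30, 280], [19, 284], [19, 273], [12, 282], [14, 269], [7, 273], [8, 267]]
16885 [[200, 62], [237, 190], [329, 189], [363, 61]]
7847 [[173, 44], [199, 119], [209, 112], [205, 92], [188, 86], [192, 81], [201, 84], [199, 72], [194, 75], [197, 60], [213, 58], [217, 43], [223, 50], [216, 58], [236, 55], [233, 50], [238, 57], [253, 56], [240, 53], [242, 48], [260, 50], [252, 46], [256, 41], [257, 46], [270, 43], [273, 56], [283, 51], [288, 55], [292, 44], [291, 55], [304, 51], [310
[... 532 characters left out ...]
3, 28], [249, 21], [248, 29], [245, 20], [229, 25], [215, 21], [223, 26], [218, 30], [209, 24], [215, 32], [210, 35], [205, 28], [197, 31], [193, 23], [193, 34], [183, 39], [179, 31]]
19189 [[559, 0], [456, 0], [427, 57], [427, 44], [435, 38], [429, 31], [434, 27], [438, 32], [438, 22], [449, 9], [449, 0], [437, 6], [432, 0], [421, 26], [425, 33], [418, 33], [416, 46], [406, 56], [411, 70], [402, 69], [407, 73], [397, 77], [401, 82], [396, 81], [394, 89], [399, 93], [390, 92], [374, 126], [378, 129], [363, 152], [393, 150], [373, 145], [396, 113], [392, 104], [399, 105], [407, 92], [403, 87], [415, 77], [412, 72], [420, 64], [411, 60], [417, 50], [426, 62], [383, 143], [477, 150], [559, 58]]
```

Coaster A is now flat with its mint side up at (632,-156) mm, yaw -16.6. I withdraw along the tool axis and straighten up.

Request:
apply_moves(gripper=[1,1,1,1,1,1,1,1,1,1], linear=[[0,0,-0.15],[0,0,-0.3],[0,0,-0.45],[0,0,-0.6],[0,0,-0.6],[0,0,-0.6],[0,0,-0.6],[0,0,-0.6],[0,0,-0.6],[0,0,-0.6]], dr=[[0,0,0],[0,0,0],[0,0,0],[0,0.06,0],[0,0.12,0],[0,0.18,0],[0,0.24,0],[0,0.3,0],[0,0.36,0],[0,0.42,0]])

```text
clock: 37.78
position: [0.6244, -0.1531, 0.1098]
eef_rot: [179.9, 1.3, 163.0]
force: [0.4, -0.0, -0.0]
opening: 0.0853
finger_force: 0.0
```

```bash
python3 -c "
from h import *
P,r,s=pose();print(P,s['eef_rot'],s['joint_positions'].round(1))
w=snap('wrist')
for o in coasters(w,.012,True,amin=800): print(o)
gmove([.632,-.156,.05],0,-16.6);gmove([.632,-.156,.007],0,-16.6)"
```

```text
[ 0.62435919 -0.15312754  0.10977181] [179.92705402   1.30700578 163.00321584] [-18.9  17.5  74.    0.1  87.2 -91.9]
{'px': [282.0, 204.0], 'c': (633.2, -156.8), 'wh': (99.4, 59.1), 'yaw': -17.1, 'mint': 0.78}
{'px': [357.0, 158.0], 'c': (613.1, -82.4), 'wh': (99.0, 59.7), 'yaw': -20.4, 'mint': 0.78}
{'px': [505.0, 127.0], 'c': (619.7, 79.4), 'wh': (99.2, 60.6), 'yaw': -21.5, 'mint': 0.0}
{'px': [320.0, 25.0], 'c': (488.6, -77.9), 'wh': (64.4, 60.0), 'yaw': 8.3, 'mint': 0.73}
lin [-0.013 -0.001  0.479] dr [ 0.001  0.008 -0.004] toolz [ 0.  0. -1.]
lin [-0.009 -0.001  0.694] dr [ 0.001  0.008 -0.004] toolz [ 0.  0. -1.]
```

Coaster D's near edge would be under a finger if I gripped A centrally, so I grip A 30 mm towards its far end.

```bash
python3 -c "
from h import *
gmove([.6619,-.1656,.05],0,-17.1);gmove([.6619,-.1656,.007],0,-17.1)"
```

```text
lin [-0.17  -0.003  0.481] dr [0.001 0.008 0.001] toolz [ 0.  0. -1.]
lin [-0.166 -0.003  0.696] dr [0.001 0.008 0.001] toolz [ 0.  0. -1.]
```

Request:
apply_moves(gripper=[1,1,1,1,1,1,1,1,1,1], linear=[[-0.1,0,0.1],[-0.168,-0.003,0.2],[-0.168,-0.003,0.35],[-0.168,-0.003,0.5],[-0.166,-0.003,0.6],[-0.166,-0.003,0.66],[-0.166,-0.003,0.696],[-0.166,-0.003,0.7],[-0.166,-0.003,0.7],[-0.166,-0.003,0.7]], dr=[[0,0.008,0],[0,0.008,0],[0,0.008,0],[0,0.008,0],[0,0.008,0],[0,0.008,0],[0,0.008,0],[0,0.008,0],[0,0.008,0],[0,0.008,0]])

```text
clock: 38.67
position: [0.66, -0.1645, -0.0294]
eef_rot: [179.9, 0.7, 163.0]
force: [0.5, -0.2, 0.3]
opening: 0.0853
finger_force: 0.0
```

Request:
apply_moves(gripper=[-1,-1,-1,-1,-1,-1,-1,-1,-1,-1], linear=[[0,0,0],[0,0,0],[0,0,0],[0,0,0],[0,0,0],[0,0,-0.1],[0,0,-0.3],[0,0,-0.5],[0,0,-0.7],[0,0,-0.9]], dr=[[0,0,0],[0,0,0],[0,0,0],[0,0,0],[0,0,0],[0,0,0],[0,0,0],[0,0,0],[0,0,0],[0,0,0]])

```text
clock: 39.5
position: [0.6563, -0.1635, 0.1494]
eef_rot: [179.9, 0.4, 163.0]
force: [1.4, -0.2, -0.6]
opening: 0.0575
finger_force: 64.3
```

```bash
python3 -c "
from h import *
P,r,s=pose();print(P,s['eef_rot'],s['opening'])
w=snap('wrist')
for o in coasters(w,P[2]+.041+.006,True,amin=2000): print(o)
gmove([.5126,.298,.18],0,-9.8)"
```

```text
[ 0.65626311 -0.16352908  0.14943832] [179.91421846   0.42054188 163.00775442] 0.057522072479601755
{'px': [299.0, 186.0], 'c': (621.9, -148.8), 'wh': (114.8, 67.9), 'yaw': -18.2, 'mint': 0.72}
{'px': [485.0, 95.0], 'c': (596.3, -50.8), 'wh': (41.0, 24.8), 'yaw': -21.6, 'mint': 0.0}
lin [1.387 1.998 0.078] dr [-0.     0.013 -0.063] toolz [ 0.  0. -1.]
```

Request:
apply_moves(gripper=[-1,-1,-1,-1,-1,-1,-1,-1,-1,-1], linear=[[0.1,0.15,0],[0.22,0.32,0],[0.33,0.48,0],[0.44,0.64,0],[0.55,0.8,0],[0.69,0.999,0],[0.69,0.999,0],[0.69,0.999,0],[0.69,0.999,0],[0.69,0.999,0]], dr=[[0,0,0],[0,0,0],[0,0,0],[0,0,0],[0,0,0],[0,0,0],[0,0,0],[0,0,0],[0,0,0],[0,0,0]])

```text
clock: 40.38
position: [0.5837, 0.0663, 0.1471]
eef_rot: [180.0, 0.5, 162.9]
force: [0.3, -0.1, -0.8]
opening: 0.0577
finger_force: 64.3
```

Request:
apply_moves(gripper=[-1,-1,-1,-1,-1,-1,-1,-1,-1,-1], linear=[[0.1,0.15,0],[0.22,0.32,0],[0.33,0.48,0],[0.44,0.64,0],[0.55,0.8,0],[0.69,0.999,0.05],[0.69,0.999,0.05],[0.69,0.999,0.05],[0.69,0.999,0.05],[0.69,0.999,0.05]], dr=[[0,0,-0.063],[0,0,-0.063],[0,0,-0.063],[0,0,-0.063],[0,0,-0.063],[0,0,-0.063],[0,0,-0.063],[0,0,-0.063],[0,0,-0.063],[0,0,-0.063]])

```text
clock: 41.22
position: [0.5112, 0.297, 0.1365]
eef_rot: [-180.0, 0.5, 170.1]
force: [-0.0, -0.1, -0.7]
opening: 0.0572
finger_force: 64.4
```

```bash
python3 -c "
from h import *
P,r,s=pose();print(P,s['eef_rot'],s['opening'],s['joint_positions'].round(1))
w=snap('wrist')
for o in coasters(w,P[2]+.041+.006,True,amin=2000): print(o)
gmove([.5126,.298,.10],0,-9.8);gmove([.5126,.298,.018],0,-9.8)
print([np.round(proj(w,[.483+.168*a*np.cos(k)*0,0.303,.062],True)) for a,k in [(0,0)]])
E=np.array([.17,.985]);N=np.array([-.985,.17])
print('rim corners pred',[proj(w,[*(np.array([.483,.303])+a*.072*E+b*.073*N),.062],True).round().tolist() for a,b in [(-1,-1),(-1,1),(1,-1),(1,1)]])"
```

```text
[0.51117908 0.29698819 0.13649927] [-179.96921579    0.53323553  170.06779396] 0.05724949715148339 [ 24.9  11.   78.8  -0.3  89.7 -55.2]
{'px': [280.0, 214.0], 'c': (483.3, 300.9), 'wh': (95.8, 57.3), 'yaw': -10.2, 'mint': 0.73}
lin [-0.002  0.006  0.389] dr [-0.     0.005 -0.001] toolz [ 0.  0. -1.]
lin [0.002 0.006 0.799] dr [-0.     0.005 -0.001] toolz [ 0.  0. -1.]
[array([285., 170.])]
rim corners pred [[202.0, 254.0], [191.0, 80.0], [367.0, 253.0], [378.0, 80.0]]
```

Coaster centre is at (483,301) mm, right over the chest centre. I lower and release with a limited opening.

Request:
apply_moves(gripper=[-1,-1,-1,-1,-1,-1,-1,-1,-1,-1], linear=[[0,0,0.15],[0,0.006,0.3],[0,0.006,0.45],[0,0.006,0.58],[0,0.006,0.68],[0,0.006,0.75],[0,0.006,0.79],[0,0.006,0.8],[0,0.006,0.8],[0,0.006,0.8]], dr=[[0,0.005,0],[0,0.005,0],[0,0.005,0],[0,0.005,0],[0,0.005,0],[0,0.005,0],[0,0.005,0],[0,0.005,0],[0,0.005,0],[0,0.005,0]])

```text
clock: 42.1
position: [0.513, 0.2988, -0.0213]
eef_rot: [179.9, 0.0, 170.1]
force: [-3.2, -2.5, 5.5]
opening: 0.0571
finger_force: 65.3
```

Request:
apply_moves(gripper=[0.7,0.7,0.7,0.7,0.7,0.7,0.7,0.7,0.7,0.7], linear=[[0,0,0],[0,0,0],[0,0,0],[0,0,0],[0,0,-0.15],[0,0,-0.3],[0,0,-0.5],[0,0,-0.7],[0,0,-0.9],[0,0,-0.9]], dr=[[0,0,0],[0,0,0],[0,0,0],[0,0,0],[0,0,0],[0,0,0],[0,0,0],[0,0,0],[0,0,0],[0,0,0]])

```text
clock: 42.93
position: [0.5164, 0.3022, 0.1677]
eef_rot: [179.4, 0.8, 170.2]
force: [0.9, 1.3, 1.5]
opening: 0.0729
finger_force: 0.0
```

```bash
python3 -c "
from h import *
P,r,s=pose();print(P,s['eef_rot'],s['opening'],s['joint_positions'].round(1))
w=snap('wrist')
for z in (.02,.012):
  for o in coasters(w,z,True,amin=800): print(z,o)
gmove([.62,.079,.15],0,-21.5)"
```

```text
[0.51635026 0.3021518  0.1677178 ] [179.36395623   0.816894   170.23034258] 0.07292802333484942 [ 24.9  10.8  75.6   0.1  92.6 -55.4]
0.02 {'px': [44.0, 290.0], 'c': (608.0, -67.5), 'wh': (100.9, 64.2), 'yaw': -20.4, 'mint': 0.63}
0.02 {'px': [127.0, 282.0], 'c': (613.8, 86.5), 'wh': (103.5, 60.2), 'yaw': -22.8, 'mint': 0.0}
0.02 {'px': [12.0, 201.0], 'c': (470.6, -66.3), 'wh': (93.9, 70.8), 'yaw': 9.6, 'mint': 0.64}
0.02 {'px': [277.0, 152.0], 'c': (487.4, 302.3), 'wh': (98.5, 58.5), 'yaw': -10.0, 'mint': 0.8}
0.012 {'px': [44.0, 290.0], 'c': (612.3, -76.9), 'wh': (103.4, 65.8), 'yaw': -20.4, 'mint': 0.63}
0.012 {'px': [127.0, 282.0], 'c': (618.2, 80.9), 'wh': (106.0, 61.7), 'yaw': -22.8, 'mint': 0.0}
0.012 {'px': [12.0, 201.0], 'c': (471.5, -75.7), 'wh': (96.2, 72.5), 'yaw': 9.6, 'mint': 0.64}
0.012 {'px': [277.0, 152.0], 'c': (488.7, 302.0), 'wh': (101.0, 59.9), 'yaw': -10.0, 'mint': 0.8}
lin [-0.704 -1.01   0.272] dr [0.004 0.004 0.102] toolz [ 0.  0. -1.]
```

A lies flat in the chest at (487,302), mint up. Now coaster B.

```bash
python3 -c "
from h import *
gmove([.6102,.0832,.15],0,-21.5);gmove([.6102,.0832,.007],0,-21.5)"
```

```text
lin [-0.652 -0.997  0.271] dr [0.004 0.004 0.102] toolz [ 0.  0. -1.]
lin [-0.645 -1.003  0.986] dr [0.004 0.004 0.102] toolz [ 0.  0. -1.]
```

Request:
apply_moves(gripper=[1,1,1,1,1,1,1,1,1,1], linear=[[-0.1,-0.16,0],[-0.2,-0.32,0],[-0.32,-0.5,0],[-0.44,-0.68,0.05],[-0.55,-0.85,0.15],[-0.652,-0.997,0.271],[-0.652,-0.997,0.271],[-0.652,-0.997,0.271],[-0.652,-0.997,0.271],[-0.652,-0.997,0.271]], dr=[[0,0,0.05],[0,0,0.1],[0.004,0.004,0.102],[0.004,0.004,0.102],[0.004,0.004,0.102],[0.004,0.004,0.102],[0.004,0.004,0.102],[0.004,0.004,0.102],[0.004,0.004,0.102],[0.004,0.004,0.102]])

```text
clock: 43.82
position: [0.6061, 0.0827, 0.1025]
eef_rot: [-179.6, -0.5, 158.6]
force: [0.5, 0.8, 0.5]
opening: 0.0855
finger_force: 0.0
```

```bash
python3 -c "
from h import *
P,r,s=pose();print(P,s['eef_rot'])
w=snap('wrist')
for o in coasters(w,.012,True,amin=1200): print(o)
gmove([.6102,.0832,.007],0,-21.5)"
```

```text
[0.6061318  0.08274064 0.10248363] [-179.5598442    -0.48307038  158.61453714]
{'px': [129.0, 258.0], 'c': (613.1, -79.9), 'wh': (100.7, 64.1), 'yaw': -19.7, 'mint': 0.71}
{'px': [285.0, 212.0], 'c': (619.2, 79.2), 'wh': (99.7, 59.3), 'yaw': -21.4, 'mint': 0.0}
{'px': [78.0, 133.0], 'c': (471.6, -78.3), 'wh': (100.0, 65.6), 'yaw': 9.3, 'mint': 0.67}
{'px': [472.0, 25.0], 'c': (512.2, 304.6), 'wh': (61.4, 50.9), 'yaw': 79.9, 'mint': 0.61}
lin [-0.022  0.013  0.685] dr [-0.004 -0.004  0.001] toolz [ 0.  0. -1.]
```

Request:
apply_moves(gripper=[1,1,1,1,1,1,1,1,1,1], linear=[[0,0,0.15],[-0.005,0.005,0.3],[-0.01,0.005,0.45],[-0.01,0.005,0.57],[-0.01,0.005,0.65],[-0.01,0.005,0.69],[-0.01,0.005,0.69],[-0.01,0.005,0.69],[-0.01,0.005,0.69],[-0.01,0.005,0.69]], dr=[[0,0,0],[0,0,0],[0,0,0],[0,0,0],[0,0,0],[0,0,0],[0,0,0],[0,0,0],[0,0,0],[0,0,0]])

```text
clock: 44.7
position: [0.6087, 0.0812, -0.0336]
eef_rot: [-179.6, -0.3, 158.6]
force: [-0.1, -1.2, 0.1]
opening: 0.0857
finger_force: 0.0
```

Request:
apply_moves(gripper=[-1,-1,-1,-1,-1,-1,-1,-1,-1,-1], linear=[[0,0,0],[0,0,0],[0,0,0],[0,0,0],[0,0,0],[0,0,-0.1],[0,0,-0.3],[0,0,-0.5],[0,0,-0.7],[0,0,-0.7]], dr=[[0,0,0],[0,0,0],[0,0,0],[0,0,0],[0,0,0],[0,0,0],[0,0,0],[0,0,0],[0,0,0],[0,0,0]])

```text
clock: 45.53
position: [0.6139, 0.0817, 0.1145]
eef_rot: [-179.9, 0.4, 158.5]
force: [1.3, -0.7, 2.2]
opening: 0.0583
finger_force: 65.7
```

```bash
python3 -c "
from h import *
P,r,s=pose();print(P,s['eef_rot'],s['opening'])
w=snap('wrist')
for o in coasters(w,P[2]+.041+.006,True,amin=4000): print(o)
g=G0-.089*GX;gmove([g[0],g[1],.142],0,-67)"
```

```text
[0.61392537 0.0816732  0.1145028 ] [-179.90449399    0.42964177  158.5292777 ] 0.05826104551467802
{'px': [138.0, 251.0], 'c': (573.5, 21.9), 'wh': (46.7, 28.9), 'yaw': -21.8, 'mint': 0.71}
{'px': [282.0, 277.0], 'c': (618.8, 78.9), 'wh': (93.6, 59.6), 'yaw': -21.1, 'mint': 0.0}
{'px': [80.0, 125.0], 'c': (508.2, 23.3), 'wh': (46.3, 29.8), 'yaw': 9.1, 'mint': 0.67}
lin [-0.138 -1.964  0.055] dr [-0.001  0.002  0.397] toolz [ 0.  0. -1.]
```

Held with the grip about 6 mm from centre. I carry it to the board.

Request:
apply_moves(gripper=[-1,-1,-1,-1,-1,-1,-1,-1,-1,-1], linear=[[-0.01,-0.15,0],[-0.02,-0.3,0],[-0.03,-0.47,0],[-0.05,-0.64,0],[-0.06,-0.81,0],[-0.069,-0.982,0],[-0.069,-0.982,0],[-0.069,-0.982,0],[-0.069,-0.982,0],[-0.069,-0.982,0]], dr=[[0,0,0],[0,0,0],[0,0,0],[0,0,0],[0,0,0],[0,0,0],[0,0,0],[0,0,0],[0,0,0],[0,0,0]])

```text
clock: 46.42
position: [0.5492, -0.1052, 0.1045]
eef_rot: [-179.5, -0.6, 158.6]
force: [0.3, 0.7, -1.3]
opening: 0.0582
finger_force: 65.6
```

Request:
apply_moves(gripper=[-1,-1,-1,-1,-1,-1,-1,-1,-1,-1], linear=[[-0.01,-0.15,0],[-0.02,-0.3,0],[-0.03,-0.47,0],[-0.05,-0.64,0],[-0.06,-0.81,0.03],[-0.069,-0.982,0.055],[-0.069,-0.982,0.055],[-0.069,-0.982,0.055],[-0.069,-0.982,0.055],[-0.069,-0.982,0.055]], dr=[[0,0,0.05],[0,0,0.1],[0,0,0.15],[0,0,0.2],[0,0,0.25],[0,0,0.3],[0,0,0.35],[0,0,0.397],[0,0,0.397],[0,0,0.397]])

```text
clock: 47.25
position: [0.4909, -0.2931, 0.0958]
eef_rot: [-179.3, -0.0, 113.3]
force: [-0.8, 0.4, -0.2]
opening: 0.0581
finger_force: 65.6
```

```bash
python3 -c "
from h import *
P,r,s=pose();print(P,gal(P),s['eef_rot'],s['opening'])
w=snap('wrist')
for o in coasters(w,P[2]+.041+.006,True,amin=4000): print(o)
d=38
for t in (0,10,20,30,40,46,50,52):
    a=np.radians(t);X=-d*np.cos(a)-6*np.sin(a);z=65-d*np.sin(a)+6*np.cos(a);print(t,round(X,1),round(z,1),'lin x,z from X=-38 z=75:',np.round(-(X+38)/200,4),np.round((75-z)/200,4))
g=G0-.038*GX;gmove([g[0],g[1],.075],0,-67)
"
```

```text
[ 0.49091951 -0.2931471   0.0958144 ] [-91.1  -2.7  95.8] [-1.79298930e+02 -2.73352206e-02  1.13280390e+02] 0.05808889029225528
{'px': [282.0, 277.0], 'c': (493.8, -298.4), 'wh': (93.2, 60.1), 'yaw': -66.4, 'mint': 0.0}
{'px': [496.0, 51.0], 'c': (537.1, -152.2), 'wh': (50.0, 30.0), 'yaw': -20.9, 'mint': 0.71}
0 -38.0 71.0 lin x,z from X=-38 z=75: -0.0 0.02
10 -38.5 64.3 lin x,z from X=-38 z=75: 0.0023 0.0534
20 -37.8 57.6 lin x,z from X=-38 z=75: -0.0012 0.0868
30 -35.9 51.2 lin x,z from X=-38 z=75: -0.0105 0.119
40 -33.0 45.2 lin x,z from X=-38 z=75: -0.0252 0.1491
46 -30.7 41.8 lin x,z from X=-38 z=75: -0.0364 0.1658
50 -29.0 39.7 lin x,z from X=-38 z=75: -0.0449 0.1763
52 -28.1 38.7 lin x,z from X=-38 z=75: -0.0494 0.1813
lin [-0.266  0.016  0.31 ] dr [-0.006 -0.     0.002] toolz [ 0.  0. -1.]
```

Request:
apply_moves(gripper=[-1,-1,-1,-1,-1,-1,-1,-1,-1,-1], linear=[[-0.1,0.005,0.05],[-0.2,0.012,0.12],[-0.266,0.014,0.2],[-0.266,0.014,0.27],[-0.266,0.014,0.31],[-0.266,0.014,0.31],[-0.266,0.014,0.31],[-0.266,0.014,0.31],[-0.266,0.014,0.31],[-0.266,0.014,0.31]], dr=[[-0.003,0,0.002],[-0.003,0,0.002],[-0.003,0,0.002],[-0.003,0,0.002],[-0.003,0,0.002],[-0.003,0,0.002],[-0.003,0,0.002],[-0.003,0,0.002],[-0.003,0,0.002],[-0.003,0,0.002]])

```text
clock: 48.13
position: [0.5137, -0.3425, 0.0356]
eef_rot: [-179.7, 0.1, 112.8]
force: [-0.7, 0.9, -0.1]
opening: 0.058
finger_force: 65.6
```

Request:
apply_moves(gripper=[-1,-1,-1,-1,-1,-1,-1,-1,-1,-1], linear=[[0,0,0.02],[0.001,0,0.036],[0.0023,0,0.0534],[0,0,0.07],[-0.0012,0,0.0868],[-0.006,0,0.103],[-0.0105,0,0.119],[-0.018,0,0.134],[-0.0252,0,0.149],[-0.0252,0,0.149]], dr=[[0,0,0],[0,0,0],[0,0,0],[0,0,0],[0,0,0],[0,0,0],[0,0,0],[0,0,0],[0,0,0],[0,0,0]])

```text
clock: 48.97
position: [0.5144, -0.3431, 0.0062]
eef_rot: [-179.7, -0.4, 112.9]
force: [-5.9, 12.2, 11.7]
opening: 0.0582
finger_force: 78.5
```

Request:
apply_moves(gripper=[-1,-1,-1,-1,-1,-1,1,1,1,1], linear=[[-0.006,0,0.009],[-0.012,0,0.017],[-0.018,0,0.024],[-0.024,0,0.032],[-0.028,0,0.042],[-0.03,0,0.046],[-0.03,0,0.046],[-0.03,0,0.046],[-0.03,0,0.046],[-0.03,0,0.046]], dr=[[0,0,0],[0,0,0],[0,0,0],[0,0,0],[0,0,0],[0,0,0],[0,0,0],[0,0,0],[0,0,0],[0,0,0]])

```text
clock: 49.8
position: [0.5171, -0.353, -0.005]
eef_rot: [-179.6, 0.0, 112.8]
force: [0.2, 0.0, 0.0]
opening: 0.0854
finger_force: 0.0
```

```bash
cat >> h.py <<'E'
def lean():
    P,r,s=pose();print(P,gal(P),s['opening'],s['force'])
    w=snap('wrist');hsv=cv2.cvtColor(w['frame'],cv2.COLOR_BGR2HSV)
    m=cv2.inRange(hsv,(0,140,40),(15,255,220));m=cv2.morphologyEx(m,cv2.MORPH_OPEN,np.ones((3,3)))
    for u in (240,260,282,300,320): print(u,np.flatnonzero(m[100:,u])[:1]+100,end=' ')
    v=np.flatnonzero(m[245,150:420])+150;print('width@245',v[0],v[-1])
    gy0=(P-G0)@GY
    for d in (40,45,50,55,60,65,70):
        t=np.radians(d);b=np.array([-65/np.tan(t),0]);a=np.array([np.cos(t),np.sin(t)]);n=np.array([-a[1],a[0]])
        print(d,[proj(w,G0+GX*q[0]/1e3+GY*(gy0+sg*.03)+np.array([0,0,q[1]/1e3]),True).round().tolist() for q in [b+12*n] for sg in(1,-1)])
E
python3 -c "
from h import *
lean()"
```

```text
[ 0.51710069 -0.3530105  -0.00500711] [-25.8  -2.   -5. ] 0.08537306320886764 [0.21276381 0.02779343 0.01268601]
240 [206] 260 [205] 282 [205] 300 [206] 320 [204] width@245 223 344
40 [[341.0, 145.0], [221.0, 146.0]]
45 [[340.0, 168.0], [222.0, 168.0]]
50 [[339.0, 186.0], [224.0, 186.0]]
55 [[338.0, 201.0], [225.0, 201.0]]
60 [[337.0, 213.0], [226.0, 214.0]]
65 [[336.0, 225.0], [227.0, 225.0]]
70 [[335.0, 234.0], [228.0, 235.0]]
```

It leans at about 57 degrees. I regrip with the tool tilted 12 degrees the other way, to gain turn later.

```bash
python3 -c "
from h import *
g=G0-.020*GX-.002*GY;gmove([g[0],g[1],.046],-12,-67)"
```

```text
lin [ 0.014 -0.    -0.055] dr [-0.003  0.105 -0.002] toolz [-0.08  0.19 -0.98]
```

Request:
apply_moves(gripper=[1,1,1,1,1,-1,-1,-1,-1,-1], linear=[[0.003,0,-0.02],[0.007,0,-0.035],[0.01,0,-0.045],[0.014,0,-0.055],[0.014,0,-0.055],[0.014,0,-0.055],[0.014,0,-0.055],[0.014,0,-0.055],[0.014,0,-0.055],[0.014,0,-0.055]], dr=[[0,0.03,0],[0,0.06,0],[0,0.09,0],[0,0.105,0],[0,0.105,0],[0,0.105,0],[0,0.105,0],[0,0.105,0],[0,0.105,0],[0,0.105,0]])

```text
clock: 50.68
position: [0.516, -0.3496, 0.0063]
eef_rot: [-179.6, -12.0, 112.8]
force: [-0.4, 0.5, -0.4]
opening: 0.0588
finger_force: 64.3
```

```bash
python3 -c "
from h import *
lean();P,r,s=pose();print(s['eef_rot'],gal(P+r.apply([0,0,-.041])))
g=G0-.12*GX;gmove([g[0],g[1],.13],-12,-67)"
```

```text
[ 0.51601116 -0.34958099  0.00626085] [-29.4  -1.6   6.3] 0.05879260755661212 [-0.42095348  0.49629579 -0.38306499]
240 [203] 260 [203] 282 [202] 300 [202] 320 [202] width@245 224 340
40 [[333.0, 148.0], [229.0, 148.0]]
45 [[333.0, 168.0], [229.0, 168.0]]
50 [[333.0, 185.0], [230.0, 185.0]]
55 [[333.0, 199.0], [230.0, 200.0]]
60 [[332.0, 212.0], [230.0, 212.0]]
65 [[332.0, 223.0], [231.0, 223.0]]
70 [[332.0, 233.0], [231.0, 233.0]]
[-179.63504094  -12.01058499  112.76126458] [-20.8  -1.4  46.4]
lin [ 0.572  0.004 -0.306] dr [-0.003 -0.    -0.002] toolz [-0.08  0.19 -0.98]
```

Request:
apply_moves(gripper=[-1,-1,-1,-1,-1,-1,-1,-1,-1,-1], linear=[[0.08,0,-0.05],[0.17,0,-0.1],[0.27,0,-0.15],[0.38,0,-0.21],[0.48,0,-0.26],[0.572,0.004,-0.306],[0.572,0.004,-0.306],[0.572,0.004,-0.306],[0.572,0.004,-0.306],[0.572,0.004,-0.306]], dr=[[0,0,0],[0,0,0],[0,0,0],[0,0,0],[0,0,0],[0,0,0],[0,0,0],[0,0,0],[0,0,0],[0,0,0]])

```text
clock: 51.57
position: [0.4785, -0.2584, 0.0885]
eef_rot: [-179.6, -12.1, 112.7]
force: [1.2, 0.2, -1.1]
opening: 0.0586
finger_force: 64.5
```

```bash
python3 -c "
from h import *
print(pose()[2]['opening']);gmove([.66,-.18,.13],0,-17)"
```

```text
0.05862011019575838
lin [ 0.012  0.988 -0.007] dr [ 0.043 -0.1   -0.437] toolz [ 0.  0. -1.]
```

Request:
apply_moves(gripper=[-1,-1,-1,-1,-1,-1,-1,-1,-1,-1], linear=[[0,0.15,0],[0,0.3,0],[0,0.45,0],[0,0.6,0],[0.005,0.75,0],[0.01,0.9,-0.007],[0.012,0.988,-0.007],[0.012,0.988,-0.007],[0.012,0.988,-0.007],[0.012,0.988,-0.007]], dr=[[0.005,-0.012,-0.055],[0.011,-0.025,-0.11],[0.016,-0.037,-0.165],[0.022,-0.05,-0.22],[0.027,-0.062,-0.275],[0.032,-0.075,-0.33],[0.038,-0.087,-0.385],[0.043,-0.1,-0.437],[0.043,-0.1,-0.437],[0.043,-0.1,-0.437]])

```text
clock: 52.4
position: [0.6597, -0.1796, 0.0889]
eef_rot: [-180.0, -0.1, 162.9]
force: [-0.1, -0.1, -0.6]
opening: 0.0589
finger_force: 64.7
```

```bash
python3 -c "
from h import *
P,r,s=pose();print(P,s['eef_rot'],s['opening'],s['joint_positions'].round(1));gmove([.68,-.18,.095],47,-17)"
```

```text
[ 0.65966098 -0.179649    0.08889987] [-1.79982350e+02 -1.08501223e-01  1.62893065e+02] 0.058894604621466985 [-20.   24.4  67.3  -0.   88.4 -92.9]
lin [-0.248  0.029  0.109] dr [-0.001 -0.411 -0.001] toolz [ 0.7  -0.21 -0.68]
```

Request:
apply_moves(gripper=[-1,-1,-1,-1,-1,-1,-1,-1,-1,-1], linear=[[-0.03,0,0.01],[-0.06,0,0.02],[-0.09,0,0.04],[-0.12,0,0.05],[-0.16,0,0.07],[-0.2,0,0.09],[-0.248,0,0.109],[-0.248,0,0.109],[-0.248,0,0.109],[-0.248,0,0.109]], dr=[[0,-0.055,0],[0,-0.11,0],[0,-0.165,0],[0,-0.22,0],[0,-0.275,0],[0,-0.33,0],[0,-0.385,0],[0,-0.411,0],[0,-0.411,0],[0,-0.411,0]])

```text
clock: 53.23
position: [0.7061, -0.1948, 0.0667]
eef_rot: [179.9, 46.9, 162.8]
force: [0.2, -0.1, -1.1]
opening: 0.0593
finger_force: 64.7
```

```bash
python3 -c "
from h import *
tilt(L=.050,ds=range(100,130,5));P,r,s=pose();print(s['eef_rot']);g=P+r.apply([0,0,-.041]);gmove([g[0],g[1],.052],47,-17)"
```

```text
grip [ 0.6775 -0.186   0.0947] 0.059322517074717245 [ -21.4    6.1  106.9    9.2   20.4 -101.5] [ 0.2 -0.1 -1.1]
100 [[339.0, 189.0], [336.0, 202.0]]
105 [[338.0, 193.0], [335.0, 207.0]]
110 [[337.0, 198.0], [334.0, 213.0]]
115 [[336.0, 203.0], [334.0, 219.0]]
120 [[335.0, 209.0], [333.0, 225.0]]
125 [[334.0, 214.0], [332.0, 231.0]]
col sats [(150, [19, 110, 146]), (158, [19, 117, 140]), (166, [18, 107, 136]), (174, [18, 114, 132]), (182, [18, 112, 139]), (190, [19, 115, 133]), (198, [20, 111, 126]), (206, [15, 169, 68]), (214, [12, 165, 68]), (222, [13, 153, 70]), (230, [13, 183, 67]), (238, [15, 185, 66]), (246, [14, 165, 65]), (254, [12, 154, 68]), (262, [13, 173, 68]), (270, [14, 183, 67]), (278, [13, 183, 64]), (286, [14, 171, 67]), (294, [13, 195, 64])]
[179.9579216   47.13392567 162.88868436]
lin [0.166 0.    0.154] dr [-0.     0.001 -0.001] toolz [ 0.7  -0.21 -0.68]
```

t is about 116 degrees. I lower to the table and release.

Request:
apply_moves(gripper=[-1,-1,-1,-1,-1,-1,-1,-1,-1,-1], linear=[[0.04,0,0.04],[0.08,0,0.075],[0.12,0,0.11],[0.15,0,0.14],[0.165,0,0.153],[0.175,0,0.162],[0.175,0,0.162],[0.175,0,0.162],[0.175,0,0.162],[0.175,0,0.162]], dr=[[0,0,0],[0,0,0],[0,0,0],[0,0,0],[0,0,0],[0,0,0],[0,0,0],[0,0,0],[0,0,0],[0,0,0]])

```text
clock: 54.12
position: [0.7085, -0.1944, 0.0221]
eef_rot: [-180.0, 47.3, 163.1]
force: [0.5, -0.1, 0.9]
opening: 0.0592
finger_force: 65.0
```

Request:
apply_moves(gripper=[1,1,1,1,1,1,1,1,1,1], linear=[[0,0,0],[0,0,0],[0,0,0],[0,0,0],[0,0,0],[0,0,0],[0,0,0],[0,0,0],[0,0,0],[0,0,0]], dr=[[0,0,0],[0,0,0],[0,0,0],[0,0,0],[0,0,0],[0,0,0],[0,0,0],[0,0,0],[0,0,0],[0,0,0]])

```text
clock: 54.95
position: [0.7077, -0.1941, 0.0211]
eef_rot: [-180.0, 47.2, 163.1]
force: [0.3, -0.8, 0.4]
opening: 0.0853
finger_force: 0.0
```

Request:
apply_moves(gripper=[1,1,1,1,1,1,1,1,1,1], linear=[[0,0,-0.15],[0,0,-0.3],[0,0,-0.45],[0,0,-0.6],[0,0,-0.6],[0,0,-0.6],[0,0,-0.6],[0,0,-0.6],[0,0,-0.6],[0,0,-0.6]], dr=[[0,0,0],[0,0,0],[0,0,0],[0,0.06,0],[0,0.12,0],[0,0.18,0],[0,0.24,0],[0,0.3,0],[0,0.36,0],[0,0.41,0]])

```text
clock: 55.78
position: [0.6248, -0.1689, 0.1047]
eef_rot: [-180.0, 0.1, 163.0]
force: [0.1, -0.8, 0.2]
opening: 0.0854
finger_force: 0.0
```

```bash
python3 -c "
from h import *
P,r,s=pose();print(P,s['eef_rot'],s['joint_positions'].round(1))
w=snap('wrist')
for o in coasters(w,.012,True,amin=1000): print(o)"
```

```text
[ 0.6248101  -0.16886909  0.10472955] [-1.79964344e+02  1.00942286e-01  1.63039163e+02] [-20.1  19.2  72.4  -0.   88.3 -93.2]
{'px': [281.0, 219.0], 'c': (641.5, -176.1), 'wh': (99.1, 58.7), 'yaw': -16.2, 'mint': 0.76}
{'px': [375.0, 159.0], 'c': (613.2, -82.5), 'wh': (98.8, 59.8), 'yaw': -20.1, 'mint': 0.76}
{'px': [338.0, 24.0], 'c': (491.6, -77.3), 'wh': (59.8, 58.8), 'yaw': -81.6, 'mint': 0.72}
```

B is flipped too, at (641,-176), mint up. I pick it 20 mm off-centre to clear D and take it to the chest.

```bash
python3 -c "
from h import *
gmove([.6607,-.1817,.007],0,-16.2)"
```

```text
lin [-0.178 -0.007  0.672] dr [-0.    -0.002 -0.007] toolz [ 0.  0. -1.]
```

Request:
apply_moves(gripper=[1,1,1,1,1,1,1,1,1,1], linear=[[-0.1,0,0.1],[-0.178,-0.007,0.2],[-0.178,-0.007,0.35],[-0.178,-0.007,0.5],[-0.178,-0.007,0.6],[-0.178,-0.007,0.65],[-0.178,-0.007,0.68],[-0.178,-0.007,0.68],[-0.178,-0.007,0.68],[-0.178,-0.007,0.68]], dr=[[0,0,-0.007],[0,0,-0.007],[0,0,-0.007],[0,0,-0.007],[0,0,-0.007],[0,0,-0.007],[0,0,-0.007],[0,0,-0.007],[0,0,-0.007],[0,0,-0.007]])

```text
clock: 56.67
position: [0.6592, -0.1808, -0.0307]
eef_rot: [-180.0, 0.4, 163.8]
force: [-0.3, 0.5, 0.6]
opening: 0.0855
finger_force: 0.0
```

Request:
apply_moves(gripper=[-1,-1,-1,-1,-1,-1,-1,-1,-1,-1], linear=[[0,0,0],[0,0,0],[0,0,0],[0,0,0],[0,0,0],[0,0,-0.1],[0,0,-0.3],[0,0,-0.5],[0,0,-0.7],[0,0,-0.9]], dr=[[0,0,0],[0,0,0],[0,0,0],[0,0,0],[0,0,0],[0,0,0],[0,0,0],[0,0,0],[0,0,0],[0,0,0]])

```text
clock: 57.5
position: [0.6563, -0.1798, 0.1477]
eef_rot: [-180.0, 0.1, 163.8]
force: [0.6, -0.1, -0.8]
opening: 0.0575
finger_force: 64.4
```

```bash
python3 -c "
from h import *
P,r,s=pose();print(P,s['eef_rot'],s['opening'],s['finger_force'])
gmove([.5047,.2986,.18],0,-9.8)"
```

```text
[ 0.65627721 -0.17975912  0.14771174] [-1.79988568e+02  8.39372585e-02  1.63848157e+02] 0.057516069792064854 64.38525080680847
lin [1.393 2.087 0.041] dr [-0.     0.001 -0.055] toolz [ 0.  0. -1.]
```

Request:
apply_moves(gripper=[-1,-1,-1,-1,-1,-1,-1,-1,-1,-1], linear=[[0.1,0.15,0],[0.22,0.32,0],[0.33,0.48,0],[0.44,0.64,0],[0.55,0.8,0],[0.66,0.99,0],[0.66,0.99,0],[0.66,0.99,0],[0.66,0.99,0],[0.66,0.99,0]], dr=[[0,0,0],[0,0,0],[0,0,0],[0,0,0],[0,0,0],[0,0,0],[0,0,0],[0,0,0],[0,0,0],[0,0,0]])

```text
clock: 58.33
position: [0.5855, 0.0457, 0.1459]
eef_rot: [-179.9, 0.2, 163.8]
force: [0.5, -0.3, -0.1]
opening: 0.058
finger_force: 64.4
```

Request:
apply_moves(gripper=[-1,-1,-1,-1,-1,-1,-1,-1,-1,-1], linear=[[0.1,0.15,0],[0.22,0.32,0],[0.33,0.48,0],[0.44,0.64,0],[0.55,0.8,0],[0.66,0.99,0.05],[0.66,0.99,0.05],[0.66,0.99,0.05],[0.66,0.99,0.05],[0.66,0.99,0.05]], dr=[[0,0,-0.055],[0,0,-0.055],[0,0,-0.055],[0,0,-0.055],[0,0,-0.055],[0,0,-0.055],[0,0,-0.055],[0,0,-0.055],[0,0,-0.055],[0,0,-0.055]])

```text
clock: 59.17
position: [0.5148, 0.2718, 0.1358]
eef_rot: [-179.9, 0.2, 170.0]
force: [-1.3, -0.1, -0.8]
opening: 0.0578
finger_force: 64.6
```

```bash
cat >> h.py <<'E'
def place(z,tx=.485,ty=.302,az=-9.8):
    "held coaster centre seen by wrist camera; move so that it comes over (tx,ty), grip at height z"
    P,r,s=pose();w=snap('wrist');cs=[o for o in coasters(w,P[2]+.047,True,amin=5000)]
    for o in cs: print(o)
    o=min(cs,key=lambda o:np.hypot(o['px'][0]-282,o['px'][1]-240));d=np.array(o['c'])/1e3-P[:2]
    print(P,s['opening'],'offset',d.round(4));a=np.radians(az-(s['eef_rot'][2]-180));d=np.array([[np.cos(a),-np.sin(a)],[np.sin(a),np.cos(a)]])@d
    gmove([tx-d[0],ty-d[1],z],0,az)
E
python3 -c "
from h import *
place(.029)"
```

```text
{'px': [285.0, 214.0], 'c': (490.4, 275.1), 'wh': (111.0, 58.1), 'yaw': -10.4, 'mint': 0.71}
[0.51477851 0.27181947 0.13582965] 0.05776669716486109 offset [-0.0244  0.0033]
lin [0.053 0.129 0.74 ] dr [-0.001  0.002 -0.002] toolz [ 0.  0. -1.]
```

Request:
apply_moves(gripper=[-1,-1,-1,-1,-1,-1,-1,-1,-1,-1], linear=[[0.065,0.126,0.05],[0.065,0.126,0.15],[0.065,0.126,0.3],[0.065,0.126,0.45],[0.065,0.126,0.58],[0.065,0.126,0.66],[0.065,0.126,0.71],[0.065,0.126,0.74],[0.065,0.126,0.74],[0.065,0.126,0.74]], dr=[[0,0,0],[0,0,0],[0,0,0],[0,0,0],[0,0,0],[0,0,0],[0,0,0],[0,0,0],[0,0,0],[0,0,0]])

```text
clock: 60.05
position: [0.5073, 0.3002, -0.0107]
eef_rot: [179.9, 0.3, 170.1]
force: [0.0, -0.3, -1.2]
opening: 0.0577
finger_force: 64.6
```

Request:
apply_moves(gripper=[0.7,0.7,0.7,0.7,0.7,0.7,0.7,0.7,0.7,0.7], linear=[[0,0,0],[0,0,0],[0,0,0],[0,0,0],[0,0,-0.15],[0,0,-0.3],[0,0,-0.5],[0,0,-0.7],[0,0,-0.8],[0,0,-0.8]], dr=[[0,0,0],[0,0,0],[0,0,0],[0,0,0],[0,0,0],[0,0,0],[0,0,0],[0,0,0],[0,0,0],[0,0,0]])

```text
clock: 60.88
position: [0.5086, 0.3026, 0.1558]
eef_rot: [179.6, 0.8, 170.2]
force: [0.8, -0.0, 0.2]
opening: 0.0725
finger_force: 0.0
```

```bash
python3 -c "
from h import *
w=snap('wrist')
for o in coasters(w,.032,True,amin=800): print(o)
for o in coasters(w,.012,True,amin=800): print(o)
t=snap('side')
for o in coasters(t): 
  if o['c'][0]>400 and abs(o['c'][1])<450: print('side',o)
P,r,s=pose();print(P);gmove([.613,-.082,.15],0,-20)"
```

```text
{'px': [42.0, 296.0], 'c': (600.0, -52.9), 'wh': (97.1, 62.5), 'yaw': -19.7, 'mint': 0.63}
{'px': [11.0, 211.0], 'c': (470.9, -41.6), 'wh': (99.7, 56.5), 'yaw': -16.5, 'mint': 0.63}
{'px': [277.0, 175.0], 'c': (489.3, 302.2), 'wh': (101.6, 59.0), 'yaw': -10.2, 'mint': 0.73}
{'px': [42.0, 296.0], 'c': (611.5, -77.4), 'wh': (103.6, 66.7), 'yaw': -19.7, 'mint': 0.63}
{'px': [11.0, 211.0], 'c': (473.8, -65.5), 'wh': (106.3, 60.3), 'yaw': -16.5, 'mint': 0.63}
{'px': [277.0, 175.0], 'c': (493.4, 301.4), 'wh': (108.4, 62.9), 'yaw': -10.2, 'mint': 0.73}
side {'px': [233.0, 306.0], 'c': (497.2, 300.0), 'wh': (107.0, 65.1), 'yaw': -10.2, 'mint': 0.62}
side {'px': [341.0, 230.0], 'c': (468.9, -75.4), 'wh': (101.4, 65.9), 'yaw': 8.7, 'mint': 0.65}
side {'px': [412.0, 189.0], 'c': (420.8, -340.4), 'wh': (603.5, 180.0), 'yaw': 42.4, 'mint': 0.93}
side {'px': [252.0, 157.0], 'c': (856.2, -97.4), 'wh': (389.6, 235.5), 'yaw': 26.8, 'mint': 0.99}
[0.50570247 0.30116826 0.14907988]
lin [-0.855 -1.796  0.203] dr [0.001 0.003 0.089] toolz [ 0.  0. -1.]
```

Two are in the chest, stacked at (488,302). Next is D.

Request:
apply_moves(gripper=[1,1,1,1,1,1,1,1,1,1], linear=[[-0.08,-0.15,0],[-0.16,-0.32,0],[-0.24,-0.49,0],[-0.32,-0.66,0],[-0.4,-0.8,0],[-0.43,-0.9,0],[-0.43,-0.9,0],[-0.43,-0.9,0],[-0.43,-0.9,0],[-0.43,-0.9,0]], dr=[[0,0,0],[0,0,0],[0,0,0],[0,0,0],[0,0,0],[0,0,0],[0,0,0],[0,0,0],[0,0,0],[0,0,0]])

```text
clock: 61.82
position: [0.5583, 0.1099, 0.147]
eef_rot: [-180.0, 0.1, 170.2]
force: [0.2, -0.0, 0.2]
opening: 0.0855
finger_force: 0.0
```

Request:
apply_moves(gripper=[1,1,1,1,1,1,1,1,1,1], linear=[[-0.08,-0.15,0],[-0.16,-0.32,0],[-0.24,-0.49,0],[-0.32,-0.66,0.1],[-0.4,-0.8,0.15],[-0.43,-0.9,0.2],[-0.43,-0.9,0.2],[-0.43,-0.9,0.2],[-0.43,-0.9,0.2],[-0.43,-0.9,0.2]], dr=[[0,0,0.03],[0,0,0.06],[0,0,0.089],[0,0,0.089],[0,0,0.089],[0,0,0.089],[0,0,0.089],[0,0,0.089],[0,0,0.089],[0,0,0.089]])

```text
clock: 62.65
position: [0.6135, -0.0814, 0.1095]
eef_rot: [180.0, 0.3, 160.1]
force: [0.3, -0.0, -0.3]
opening: 0.0853
finger_force: 0.0
```

```bash
python3 -c "
from h import *
w=snap('wrist');cs=coasters(w,.012,True,amin=1500)
for o in cs: print(o)
P,r,s=pose();print(P,s['eef_rot']);o=min(cs,key=lambda o:np.hypot(o['c'][0]-613,o['c'][1]+82));gmove([o['c'][0]/1e3,o['c'][1]/1e3,.007],0,o['yaw'])"
```

```text
{'px': [282.0, 196.0], 'c': (613.3, -82.3), 'wh': (99.1, 59.2), 'yaw': -20.0, 'mint': 0.74}
{'px': [228.0, 52.0], 'c': (472.1, -81.1), 'wh': (100.0, 59.5), 'yaw': 8.9, 'mint': 0.77}
[ 0.61358731 -0.08155248  0.1096344 ] [179.97217616   0.27633931 160.09298491]
lin [ 0.004 -0.004  0.718] dr [0.    0.002 0.001] toolz [ 0.  0. -1.]
```

Request:
apply_moves(gripper=[1,1,1,1,1,1,1,1,1,1], linear=[[0,0,0.1],[0.004,-0.004,0.2],[0.004,-0.004,0.35],[0.004,-0.004,0.5],[0.004,-0.004,0.6],[0.004,-0.004,0.67],[0.004,-0.004,0.72],[0.004,-0.004,0.72],[0.004,-0.004,0.72],[0.004,-0.004,0.72]], dr=[[0,0,0],[0,0,0],[0,0,0],[0,0,0],[0,0,0],[0,0,0],[0,0,0],[0,0,0],[0,0,0],[0,0,0]])

```text
clock: 63.53
position: [0.6139, -0.0839, -0.0336]
eef_rot: [180.0, 0.4, 160.0]
force: [0.2, 0.1, 0.0]
opening: 0.0853
finger_force: 0.0
```

Request:
apply_moves(gripper=[-1,-1,-1,-1,-1,-1,-1,-1,-1,-1], linear=[[0,0,0],[0,0,0],[0,0,0],[0,0,0],[0,0,0],[0,0,-0.1],[0,0,-0.3],[0,0,-0.5],[0,0,-0.7],[0,0,-0.9]], dr=[[0,0,0],[0,0,0],[0,0,0],[0,0,0],[0,0,0],[0,0,0],[0,0,0],[0,0,0],[0,0,0],[0,0,0]])

```text
clock: 64.37
position: [0.6112, -0.0837, 0.1457]
eef_rot: [-180.0, 0.1, 159.9]
force: [1.0, 0.6, -1.2]
opening: 0.0576
finger_force: 65.2
```

```bash
python3 -c "
from h import *
P,r,s=pose();print(P,s['eef_rot'],s['opening'],s['finger_force'])
place(.18)"
```

```text
[ 0.61119104 -0.08368012  0.14567543] [-1.79982660e+02  1.01250644e-01  1.59942207e+02] 0.05764912292454534 65.15656113624573
{'px': [281.0, 257.0], 'c': (609.1, -84.0), 'wh': (99.8, 59.0), 'yaw': -20.1, 'mint': 0.69}
{'px': [235.0, 52.0], 'c': (509.8, -67.4), 'wh': (41.6, 24.9), 'yaw': 9.1, 'mint': 0.76}
[ 0.61119104 -0.08368012  0.14567543] 0.05764912292454534 offset [-0.0021 -0.0003]
lin [1.272 1.598 0.068] dr [ 0.     0.01  -0.089] toolz [ 0.  0. -1.]
```

Request:
apply_moves(gripper=[-1,-1,-1,-1,-1,-1,-1,-1,-1,-1], linear=[[0.12,0.15,0],[0.24,0.3,0],[0.36,0.45,0],[0.48,0.6,0],[0.6,0.75,0],[0.636,0.8,0],[0.636,0.8,0],[0.636,0.8,0],[0.636,0.8,0],[0.636,0.8,0]], dr=[[0,0,0],[0,0,0],[0,0,0],[0,0,0],[0,0,0],[0,0,0],[0,0,0],[0,0,0],[0,0,0],[0,0,0]])

```text
clock: 65.25
position: [0.5478, 0.1087, 0.1438]
eef_rot: [-180.0, 0.2, 159.8]
force: [0.7, -0.1, -1.2]
opening: 0.058
finger_force: 65.2
```

Request:
apply_moves(gripper=[-1,-1,-1,-1,-1,-1,-1,-1,-1,-1], linear=[[0.12,0.15,0],[0.24,0.3,0],[0.36,0.45,0],[0.48,0.6,0],[0.6,0.75,0],[0.636,0.8,0.05],[0.636,0.8,0.05],[0.636,0.8,0.05],[0.636,0.8,0.05],[0.636,0.8,0.05]], dr=[[0,0,-0.03],[0,0,-0.06],[0,0,-0.089],[0,0,-0.089],[0,0,-0.089],[0,0,-0.089],[0,0,-0.089],[0,0,-0.089],[0,0,-0.089],[0,0,-0.089]])

```text
clock: 66.08
position: [0.4838, 0.3023, 0.1339]
eef_rot: [-179.9, 0.2, 170.0]
force: [0.6, -0.2, -0.4]
opening: 0.0581
finger_force: 65.2
```

```bash
python3 -c "
from h import *
place(.041)"
```

```text
{'px': [284.0, 248.0], 'c': (475.7, 302.7), 'wh': (112.9, 59.5), 'yaw': -10.1, 'mint': 0.67}
[0.48383757 0.30230525 0.13389394] 0.058127301204103865 offset [-0.0081  0.0004]
lin [-0.044  0.005  0.67 ] dr [-0.     0.002 -0.002] toolz [ 0.  0. -1.]
```

Request:
apply_moves(gripper=[-1,-1,-1,-1,-1,-1,-1,-1,-1,-1], linear=[[-0.02,0.003,0.05],[-0.02,0.003,0.15],[-0.02,0.003,0.3],[-0.02,0.003,0.45],[-0.02,0.003,0.55],[-0.02,0.003,0.62],[-0.02,0.003,0.66],[-0.02,0.003,0.675],[-0.02,0.003,0.675],[-0.02,0.003,0.675]], dr=[[0,0,0],[0,0,0],[0,0,0],[0,0,0],[0,0,0],[0,0,0],[0,0,0],[0,0,0],[0,0,0],[0,0,0]])

```text
clock: 66.97
position: [0.4881, 0.3036, -0.0009]
eef_rot: [180.0, 0.2, 170.1]
force: [-0.4, 0.2, -1.3]
opening: 0.0581
finger_force: 65.2
```

Request:
apply_moves(gripper=[0.7,0.7,0.7,0.7,0.7,0.7,0.7,0.7,0.7,0.7], linear=[[0,0,0],[0,0,0],[0,0,0],[0,0,0],[0,0,-0.15],[0,0,-0.3],[0,0,-0.5],[0,0,-0.7],[0,0,-0.75],[0,0,-0.75]], dr=[[0,0,0],[0,0,0],[0,0,0],[0,0,0],[0,0,0],[0,0,0],[0,0,0],[0,0,0],[0,0,0],[0,0,0]])

```text
clock: 67.8
position: [0.4895, 0.3054, 0.1548]
eef_rot: [179.7, 0.7, 170.2]
force: [-0.6, -0.1, -0.2]
opening: 0.0729
finger_force: 0.0
```

```bash
python3 -c "
from h import *
w=snap('wrist')
for o in coasters(w,.044,True,amin=800): print(o)
t=snap('top')
for o in coasters(t): print('top',o)
P,r,s=pose();print(P);gmove([.4715,-.080,.15],0,8.9)"
```

```text
{'px': [12.0, 223.0], 'c': (464.8, -33.5), 'wh': (96.1, 55.5), 'yaw': -8.2, 'mint': 0.68}
{'px': [279.0, 186.0], 'c': (485.7, 302.6), 'wh': (101.1, 58.8), 'yaw': -9.8, 'mint': 0.74}
top {'px': [92.0, 413.0], 'c': (116.8, 455.9), 'wh': (97.1, 43.0), 'yaw': -89.6, 'mint': 1.03}
top {'px': [82.0, 380.0], 'c': (180.4, 473.9), 'wh': (141.9, 57.0), 'yaw': -63.2, 'mint': 1.06}
top {'px': [22.0, 348.0], 'c': (258.7, 631.6), 'wh': (299.0, 28.1), 'yaw': 28.2, 'mint': 1.08}
top {'px': [316.0, 262.0], 'c': (468.9, -79.8), 'wh': (85.9, 45.5), 'yaw': 8.9, 'mint': 1.09}
top {'px': [158.0, 255.0], 'c': (484.9, 313.4), 'wh': (89.0, 47.2), 'yaw': -9.9, 'mint': 1.14}
top {'px': [70.0, 281.0], 'c': (355.4, 543.5), 'wh': (416.0, 195.6), 'yaw': 26.8, 'mint': 1.01}
[0.48668    0.30395158 0.14853861]
lin [-0.253 -1.904  0.2  ] dr [-0.001  0.002 -0.164] toolz [-0.  0. -1.]
```

Three are stacked, the top one at (486,303). Last is C.

Request:
apply_moves(gripper=[1,1,1,1,1,1,1,1,1,1], linear=[[-0.02,-0.15,0],[-0.04,-0.32,0],[-0.06,-0.49,0],[-0.09,-0.66,0],[-0.11,-0.82,0],[-0.127,-0.952,0],[-0.127,-0.952,0],[-0.127,-0.952,0],[-0.127,-0.952,0],[-0.127,-0.952,0]], dr=[[0,0,0],[0,0,0],[0,0,0],[0,0,0],[0,0,0],[0,0,0],[0,0,0],[0,0,0],[0,0,0],[0,0,0]])

```text
clock: 68.73
position: [0.4786, 0.1129, 0.1476]
eef_rot: [-180.0, 0.0, 170.2]
force: [0.1, -1.2, -0.3]
opening: 0.0854
finger_force: 0.0
```

Request:
apply_moves(gripper=[1,1,1,1,1,1,1,1,1,1], linear=[[-0.02,-0.15,0],[-0.04,-0.32,0],[-0.06,-0.49,0],[-0.09,-0.66,0.1],[-0.11,-0.82,0.15],[-0.127,-0.952,0.2],[-0.127,-0.952,0.2],[-0.127,-0.952,0.2],[-0.127,-0.952,0.2],[-0.127,-0.952,0.2]], dr=[[0,0,-0.03],[0,0,-0.06],[0,0,-0.1],[0,0,-0.14],[0,0,-0.164],[0,0,-0.164],[0,0,-0.164],[0,0,-0.164],[0,0,-0.164],[0,0,-0.164]])

```text
clock: 69.57
position: [0.4724, -0.0785, 0.1096]
eef_rot: [-179.9, 0.2, -170.9]
force: [-0.3, -0.7, 0.9]
opening: 0.0854
finger_force: 0.0
```

```bash
python3 -c "
from h import *
w=snap('wrist');cs=coasters(w,.012,True,amin=1500)
for o in cs: print(o)
P,r,s=pose();print(P,s['eef_rot']);o=min(cs,key=lambda o:np.hypot(o['c'][0]-472,o['c'][1]+82));gmove([o['c'][0]/1e3,o['c'][1]/1e3,.007],0,o['yaw'])"
```

```text
{'px': [283.0, 197.0], 'c': (471.3, -80.9), 'wh': (99.2, 59.5), 'yaw': 8.8, 'mint': 0.75}
[ 0.47240521 -0.07857731  0.10972529] [-179.90002446    0.22488954 -170.9203153 ]
lin [ 0.01  -0.009  0.719] dr [-0.001  0.002  0.002] toolz [-0.  0. -1.]
```

Request:
apply_moves(gripper=[1,1,1,1,1,1,1,1,1,1], linear=[[0,0,0.1],[0.01,-0.009,0.2],[0.01,-0.009,0.35],[0.01,-0.009,0.5],[0.01,-0.009,0.6],[0.01,-0.009,0.67],[0.01,-0.009,0.72],[0.01,-0.009,0.72],[0.01,-0.009,0.72],[0.01,-0.009,0.72]], dr=[[0,0,0],[0,0,0],[0,0,0],[0,0,0],[0,0,0],[0,0,0],[0,0,0],[0,0,0],[0,0,0],[0,0,0]])

```text
clock: 70.45
position: [0.4718, -0.0822, -0.0335]
eef_rot: [-179.8, 0.3, -171.0]
force: [-0.1, -0.9, 0.7]
opening: 0.0852
finger_force: 0.0
```

Request:
apply_moves(gripper=[-1,-1,-1,-1,-1,-1,-1,-1,-1,-1], linear=[[0,0,0],[0,0,0],[0,0,0],[0,0,0],[0,0,0],[0,0,-0.1],[0,0,-0.3],[0,0,-0.5],[0,0,-0.7],[0,0,-0.9]], dr=[[0,0,0],[0,0,0],[0,0,0],[0,0,0],[0,0,0],[0,0,0],[0,0,0],[0,0,0],[0,0,0],[0,0,0]])

```text
clock: 71.28
position: [0.4692, -0.0819, 0.1466]
eef_rot: [-179.9, 0.1, -171.1]
force: [1.2, 0.0, -1.2]
opening: 0.0582
finger_force: 64.5
```

```bash
python3 -c "
from h import *
P,r,s=pose();print(P,s['eef_rot'],s['opening'],s['finger_force'])
w=snap('wrist');print(coasters(w,P[2]+.047,True,amin=4000))
gmove([.486,.303,.18],0,-9.8)"
```

```text
[ 0.46918783 -0.08189448  0.1465931 ] [-1.79920510e+02  1.15611996e-01 -1.71068368e+02] 0.0581792082353266 64.5440948009491
[{'px': [281.0, 264.0], 'c': (468.7, -83.3), 'wh': (99.2, 59.0), 'yaw': 8.8, 'mint': 0.71}]
lin [-0.356  1.9    0.078] dr [-0.003  0.009  0.164] toolz [ 0.  0. -1.]
```

Request:
apply_moves(gripper=[-1,-1,-1,-1,-1,-1,-1,-1,-1,-1], linear=[[-0.03,0.16,0],[-0.06,0.32,0],[-0.09,0.48,0],[-0.12,0.64,0],[-0.15,0.8,0],[-0.178,0.95,0],[-0.178,0.95,0],[-0.178,0.95,0],[-0.178,0.95,0],[-0.178,0.95,0]], dr=[[0,0,0],[0,0,0],[0,0,0],[0,0,0],[0,0,0],[0,0,0],[0,0,0],[0,0,0],[0,0,0],[0,0,0]])

```text
clock: 72.17
position: [0.4755, 0.1102, 0.1446]
eef_rot: [-179.9, 0.1, -171.1]
force: [0.8, 1.1, -0.7]
opening: 0.0581
finger_force: 64.6
```

Request:
apply_moves(gripper=[-1,-1,-1,-1,-1,-1,-1,-1,-1,-1], linear=[[-0.03,0.16,0],[-0.06,0.32,0],[-0.09,0.48,0],[-0.12,0.64,0],[-0.15,0.8,0],[-0.178,0.95,0.05],[-0.178,0.95,0.05],[-0.178,0.95,0.05],[-0.178,0.95,0.05],[-0.178,0.95,0.05]], dr=[[0,0,0.03],[0,0,0.06],[0,0,0.1],[0,0,0.14],[0,0,0.164],[0,0,0.164],[0,0,0.164],[0,0,0.164],[0,0,0.164],[0,0,0.164]])

```text
clock: 73.0
position: [0.4819, 0.3028, 0.135]
eef_rot: [-179.9, 0.2, 170.0]
force: [0.5, -0.8, -0.5]
opening: 0.0582
finger_force: 64.7
```

```bash
python3 -c "
from h import *
P,r,s=pose();print(P,s['eef_rot'],s['opening'])
gmove([.486,.303,.053],0,-9.8)"
```

```text
[0.48188071 0.30276751 0.13498712] [-179.94274836    0.20846854  170.01522392] 0.058181842587074664
lin [-0.018  0.005  0.615] dr [-0.001  0.002 -0.002] toolz [ 0.  0. -1.]
```

Request:
apply_moves(gripper=[-1,-1,-1,-1,-1,-1,-1,-1,-1,-1], linear=[[-0.018,0.004,0.05],[-0.018,0.004,0.15],[-0.018,0.004,0.3],[-0.018,0.004,0.42],[-0.018,0.004,0.52],[-0.018,0.004,0.58],[-0.018,0.004,0.61],[-0.018,0.004,0.62],[-0.018,0.004,0.62],[-0.018,0.004,0.62]], dr=[[0,0,0],[0,0,0],[0,0,0],[0,0,0],[0,0,0],[0,0,0],[0,0,0],[0,0,0],[0,0,0],[0,0,0]])

```text
clock: 73.83
position: [0.4863, 0.3047, 0.0117]
eef_rot: [180.0, 0.3, 170.1]
force: [0.5, -0.6, -0.7]
opening: 0.058
finger_force: 64.7
```

Request:
apply_moves(gripper=[0.7,0.7,0.7,0.7,0.7,0.7,0.7,0.7,0.7,0.7], linear=[[0,0,0],[0,0,0],[0,0,0],[0,0,0],[0,0,-0.15],[0,0,-0.3],[0,0,-0.5],[0,0,-0.7],[0,0,-0.75],[0,0,-0.75]], dr=[[0,0,0],[0,0,0],[0,0,0],[0,0,0],[0,0,0],[0,0,0],[0,0,0],[0,0,0],[0,0,0],[0,0,0]])

```text
clock: 74.67
position: [0.4875, 0.3061, 0.1668]
eef_rot: [179.7, 0.7, 170.2]
force: [0.4, -0.6, -0.1]
opening: 0.0725
finger_force: 0.0
```

Request:
apply_moves(gripper=[0.7,0.7,0.7,0.7,0.7,0.7,0.7,0.7,0.7,0.7], linear=[[0,-0.15,0],[0,-0.3,0],[0,-0.5,0],[0,-0.7,0],[0,-0.9,0],[0,-0.9,0],[0,-0.9,0],[0,-0.9,0],[0,-0.9,0],[0,-0.9,0]], dr=[[0,0,0],[0,0,0],[0,0,0],[0,0,0],[0,0,0],[0,0,0],[0,0,0],[0,0,0],[0,0,0],[0,0,0]])

```text
clock: 75.5
position: [0.4539, 0.1284, 0.1602]
eef_rot: [-180.0, 0.1, 170.3]
force: [0.1, -0.7, -0.1]
opening: 0.0727
finger_force: 0.0
```

```bash
python3 -c "
from h import *
t=snap('top');w=snap('wrist');s=snap('side')
for n,c,f in (('t',t,0),('w',w,1),('s',s,0)):
  for o in coasters(c,.056,bool(f),amin=800): print(n,o)
cv2.imwrite('pics/fin.png',np.hstack([cv2.resize(t['frame'][150:320,60:230],(400,400)),cv2.resize(s['frame'][200:370,150:320],(400,400))]))"
```

```text
t {'px': [139.0, 343.0], 'c': (283.7, 334.0), 'wh': (350.7, 30.7), 'yaw': 9.5, 'mint': 1.09}
t {'px': [207.0, 317.0], 'c': (287.9, 214.2), 'wh': (381.5, 189.5), 'yaw': 9.3, 'mint': 1.03}
w {'px': [459.0, 198.0], 'c': (486.3, 304.0), 'wh': (102.4, 61.2), 'yaw': -9.9, 'mint': 0.68}
s {'px': [126.0, 397.0], 'c': (469.5, 616.4), 'wh': (79.2, 75.7), 'yaw': 45.5, 'mint': 0.0}
s {'px': [233.0, 305.0], 'c': (480.3, 310.4), 'wh': (114.0, 68.7), 'yaw': -10.2, 'mint': 0.53}
s {'px': [470.0, 189.0], 'c': (286.9, -420.7), 'wh': (474.0, 86.2), 'yaw': 17.6, 'mint': 0.71}
s {'px': [442.0, 46.0], 'c': (816.9, -1047.9), 'wh': (736.3, 332.5), 'yaw': -69.7, 'mint': 0.0}
```

View pics/fin.png

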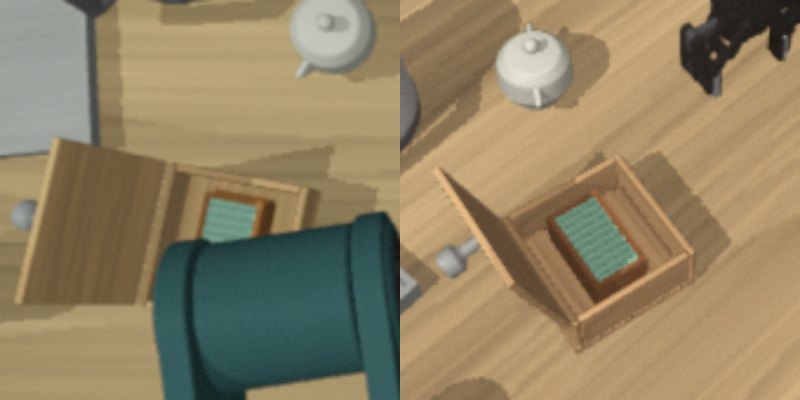

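The final view shows one neat pile, mint side up, at about (232,305) in the side image. The lid is leaning back and the pot is upright. One quick check of the lid angle, then I hand in.

```bash
python3 -c "
from h import *
t=snap('top');c=np.array([.4834,.3028]);e=np.array([.17,.985])
h=c+.072*e
for th in (1.6,1.7,1.8,1.9):
    z=.062+.144*np.sin(th);m=(onz(t,84.2,208.7,z)+onz(t,68.5,278.4,z))[:2]/2
    print(th,'seen',round((m-h)@e,4),'model',round(-.144*np.cos(th),4))
"
```

```text
1.6 seen 0.0441 model 0.0042
1.7 seen 0.0446 model 0.0186
1.8 seen 0.0459 model 0.0327
1.9 seen 0.0478 model 0.0466
```

Lid angle is about 1.9 rad, on its stop.

```bash
python3 -c "
from h import *
print(ticket.close_job())"
```

```text
the job is handed in; nothing more can be done
None
```

The job is handed in: the lid is open on its stop, both face-down coasters were turned over at the gallery board, all four lie mint side up in one pile in the chest, and the sugar pot was not touched; the hand-in returned no verdict.

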